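# Turn up the sunken brightness knob of the slide light box

### The job

Take the orange-handled key out of its wooden stand, reach it down through the round guard opening in the light box, fit its fork over the sunken brightness knob and turn the knob gently clockwise until it comes up against its stop, without forcing it or touching it with the fingers. Then stand the key back in the hole of its wooden stand and let go of it, leaving the light box's slides, the loupe and the opener undisturbed.

Things in the scene. Friction and masses are not known exactly. Their poses are not given: they have to be found in the camera images.
- lightbox: beige plastic light box fixed to the shelf, 220 (its x) x 280 (its y) x 85 mm high, origin at the centre of its underside, z up. The opal screen covers the far part of its top; the near strip (low x) carries a rocker switch (not used) and a black guard plate with the round opening.
- guard_opening (a point): centre of the round guard opening, 38 mm in diameter, in the top face of the light box (85 mm above the shelf); axes as the light box. The guard plate is 6 mm thick; below it is a square well 52 mm wide with the brightness knob in it, straight below the opening.
- well (a point): point 30 mm below the guard opening's centre. Knob: black 40 mm disc with a white upright bar across its middle, 24 long, 6 thick, 7 mm tall. Its depth is NOT measured and differs each time: bar top 18 to 42 mm below the guard's top, disc face 7 mm lower. Feel for it: it is sprung, gives 2 mm at most at 3 N/mm; over 30 N between key and knob is forcing it.
- brightness (a joint): knob angle, rad; grows clockwise seen from above. Starts at 0.5 to 0.9; stop at 1.5. Stays where left, turns at 0.06 N m. The stop is sprung: 0.08 N m at first, 0.16 after 0.1 rad more, solid by 0.35. The mounting is turned by an unmeasured m of -0.6 to 0.6: the bar points m minus the joint value, counter-clockwise from the light box's x axis, so the bar's direction must be felt for or seen.
- key_handle (a point): centre of the key's orange handle (half-way up): 26 (x) x 14 (y) x 40 mm tall, z up along the key; grip it across its 14 mm. The key is loose, stands upright, 105 mm long, about 120 g. Below the handle a steel shaft 14 mm thick, then the fork, all on one axis; the fork's tips lie 85 mm below this point.
- fork_tip (a point): on the key's axis, level with the tips of its fork; axes as the handle. Two flat prongs, each 20 wide (x), 5 thick (y), 12 mm long, with a gap of 10 mm (y -5 to 5), open along x. It drops over the knob's bar when the key's x axis lies along the bar (either way round), with 0.2 rad play each way; turned further off, it rests on top of the bar.
- key_stand: dark wooden block fixed to the shelf, 60 x 60 x 50 mm high, origin at the centre of its underside. In its top centre is a round hole 36 mm in diameter and 40 mm deep (floor 10 mm above the shelf) in which the key stands upright on its prongs, handle centre 95 mm above the shelf, turned any way.
- loupe_mid (a point): bystander: round black loupe, 54 mm in diameter, 50 mm tall, standing loose on the shelf; this point is its centre. Not to be moved.
- opener_mid (a point): bystander: stubby steel film canister opener, about 90 x 34 x 14 mm, lying loose on the shelf. Not to be moved.
- mount1: bystander: white slide mount 50 x 50 x 4 mm lying loose on the light box's screen; origin at the centre of its underside. Not to be moved.
- mount2: bystander: a second such slide mount.

How it is judged:
By the outcome, as a careful person would: the job done as asked, in the order asked, and still so for the second after the job is handed in, with the robot touching nothing.
It also fails if it takes over 72 s, if anything falls off the work surface, if the arm or the gripper's body presses on something with over 40 N, if the wrist force passes 120 N, or if a joint passes its speed limit or range.

### The arm

A 6-joint arm with a two-finger parallel gripper is mounted at the origin on the work surface. World frame = base frame: x ahead of the robot, y to its left, z up, the work surface at z = 0. Lengths are in m, angles in rad, forces in N, time in s.
With the tool pointing down it reaches from about 0.25 to 0.725 m from the base axis. Payload 4 kg.
Tool frame: the origin (TCP) lies at the very end of the fingers, on their centre line; the grasp point (between the pads) lies 19 mm behind it; x points along the fingers, y is the direction in which the jaws open and shut, and the axes are right-handed (so a half turn about x gives the same grasp; the last joint's range is limited). The gripper opens to 85 mm and grips with 20 to 120 N. Pads are 22 mm wide; open, the fingers measure 114 mm over their backs; the gripper's body (76 mm by 85 mm) begins 54 mm behind the grasp point. The pads swing forward as they close: fully open they stand 13 mm farther back than shut.
Start: joints at [-1.152, 0.241, 0.005, 1.335, 0, 1.571], TCP at [0.203, -0.457, 0.231] pointing down, gripper open.
Joint ranges: [-2.72, 2.72], [-1.05, 1.87], [-1.09, 1.28], [-1.99, 2.15], [-1.42, 1.44], [-3.14, 3.14]. Speed limits (rad/s): [2.79, 2.79, 3.14, 3.14, 3.14, 3.14].

### API

Orientations are given as a unit quaternion [x, y, z, w].
In Python, from workcell import get_obs, camera, job_done gives the robot as it stands. The module is installed in compiled form; this text tells all that it offers.
- The arm moves only by the tool arm_command, never from a script. Its argument "motion" is a list of rows, each an object of numbers: "x", "y", "z": the shift along the tool's x, y, z in m; "roll": the turn about the tool's x in rad; "fingers": the opening, from 0 (shut) to 1 (fully open). A call has 1 to 20 rows; each row shifts and turns the pose as measured when the row begins, along the tool's axes as they then stand; what a row does not reach is not made up. A row lasts 1/12 s, in which the tool goes at most 41.7 mm and 7.16 degrees, less where a joint would pass 70% of its speed; a pose out of reach is approached as far as the arm can. A call is refused whole if a number of a shift passes 0.0417 or a number of a turn 0.125, either way. A call with a gripper value outside its range is refused whole. The fingers move at their own pace and stop on an object; the grip force is fixed at half the most. Time passes only in rows, so rows that do not move let the fingers close. It gives the time, the measured TCP pose, the force and the opening at its end, in the units of the state.
- get_obs(): the state, without advancing time (a new reading comes with each control period).
- camera(name): name is "side" or "top" or "wrist"; returns a dict with "frame" (480x640x3 uint8, red, green, blue), "intrinsics" (3x3 intrinsics, pixels), "k1" (the pictures are not rectified: a ray, as slopes to the right and down, at radius r is drawn at 1 + k1 r^2 times it, then the intrinsics apply), "rvec" (rotation vector, rad) and "tvec" (3), from world to camera coordinates, as OpenCV has them. Camera axes: x right, y down, z forward; pixel columns grow to the right and rows downward; lengths in m; the calibration is good to about 2 mm. A picture is of the moment at which its call begins. There is no depth.
- job_done(): hands the job in, once; it reports no verdict.
The state is a dict: "clock": time; "joint_pos": joint angles; "joint_vel": joint speeds; "tau": joint torques, N m; "eef_pos": TCP position; "tool_rot": TCP orientation; "ft_force": force on the tool from outside, world axes, zero at the start; "ft_torque": the same for the moment, N m; "grip_width": finger opening in m.
Only numpy, scipy, OpenCV 4.12 (cv2) and the standard library are available. Lean on these libraries where they do the work, as an engineer would, in place of code of your own. Each camera call takes 0.05 s, during which the arm holds its last target.

## Working session

There is one attempt and no reset: what is moved stays moved. The work goes in short steps, Python scripts to look and compute and a tool call to move; the robot and the scene stay as the last step left them, time stands still between calls to the robot, and variables do not carry over. Pictures are saved under pics/ and viewed, and the job is handed in when it is done.

Besides the shell and the picture viewer there is one more tool, called after ">>>" as name(argument=value, ...), one argument or row to a line, values as JSON. arm_command: Moves the arm, as the interface text tells. Its arguments: {"type":"object","properties":{"motion":{"type":"array","items":{"type":"object","properties":{"x":{"type":"number"},"y":{"type":"number"},"z":{"type":"number"},"roll":{"type":"number"},"fingers":{"type":"number"}}}}},"required":["motion"]}

```bash
mkdir -p pics; ls
cat > h.py <<'E'
import numpy as np, cv2
from workcell import get_obs, camera, job_done
def shot(n,fn):
    c=camera(n); cv2.imwrite('pics/'+fn,cv2.cvtColor(c['frame'],cv2.COLOR_RGB2BGR))
    np.savez('pics/'+fn+'.npz',**{k:np.array(v) for k,v in c.items()}); return c
def load(fn): return dict(np.load('pics/'+fn+'.npz'))
def ray(c,u,v):
    K=np.array(c['intrinsics']);k1=float(c['k1'])
    d=np.array([(u-K[0,2])/K[0,0],(v-K[1,2])/K[1,1]]);
    s=d.copy()
    for _ in range(50): s=d/(1+k1*(s@s))
    R=cv2.Rodrigues(np.array(c['rvec'],float).reshape(3))[0];t=np.array(c['tvec'],float).reshape(3)
    return -R.T@t, R.T@np.array([s[0],s[1],1])
def onz(c,u,v,z):
    o,d=ray(c,u,v); return o+d*(z-o[2])/d[2]
def proj(c,P):
    R=cv2.Rodrigues(np.array(c['rvec'],float).reshape(3))[0];t=np.array(c['tvec'],float).reshape(3)
    p=(R@np.atleast_2d(P).T).T+t; s=p[:,:2]/p[:,2:]; s=s*(1+float(c['k1'])*(s**2).sum(1,keepdims=True))
    K=np.array(c['intrinsics']); return s*[K[0,0],K[1,1]]+[K[0,2],K[1,2]]
E
python3 - <<'E'
from h import *
for n in('side','top','wrist'):
    c=shot(n,n+'0.png'); o,d=ray(c,320,240); print(n,o,d,c['k1'],np.array(c['intrinsics'])[0])
print(get_obs())
E
```

```text
pics
side [ 0.52025007 -0.70133687  0.50354093] [ 0.05027364  0.86891449 -0.49243248] -0.05872635892250019 [461.73117245   0.         322.43271757]
top [ 0.44995161 -0.00542477  0.86465512] [ 0.15284692 -0.01035858 -0.98825854] -0.0754442551515373 [471.23837865   0.         317.62427562]
wrist [ 0.2663436  -0.42850659  0.37223494] [-0.22028068 -0.10925026 -0.96966864] -0.07038545168941009 [365.11219233   0.         315.71285734]
{'clock': 0.15, 'joint_pos': array([-1.15199741e+00,  2.41245483e-01,  4.02094631e-03,  1.33523773e+00,
        1.90758619e-06,  1.57081118e+00]), 'joint_vel': array([-0.00108458, -0.00122069,  0.00445326,  0.00071503,  0.00057384,
       -0.00043583]), 'tau': array([ 8.07764827e-04, -3.72635972e+01,  2.52637732e+01,  1.23517585e-02,
        5.25128314e-07,  6.10293725e-06]), 'eef_pos': array([ 0.2031286 , -0.45633125,  0.23060985]), 'tool_rot': array([-0.69153976, -0.14755915,  0.69178332, -0.14640661]), 'ft_force': array([-0.33533351, -0.21883599, -0.26194578]), 'ft_torque': array([-0.01030422, -0.0211046 ,  0.0281898 ]), 'grip_width': 0.08554921241856908}
```

View pics/side0.png

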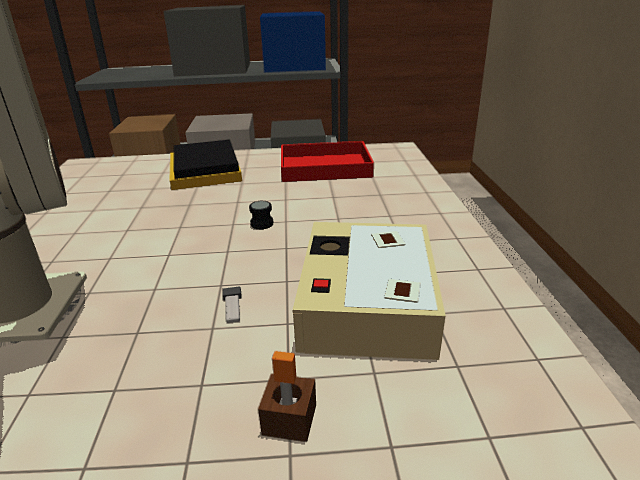

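View pics/top0.png

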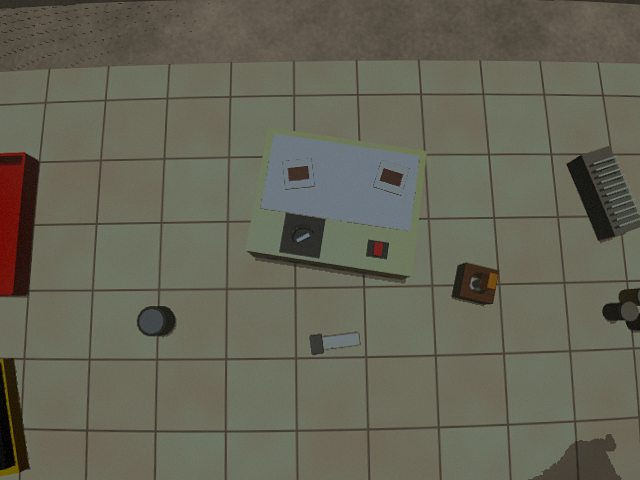

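View pics/wrist0.png

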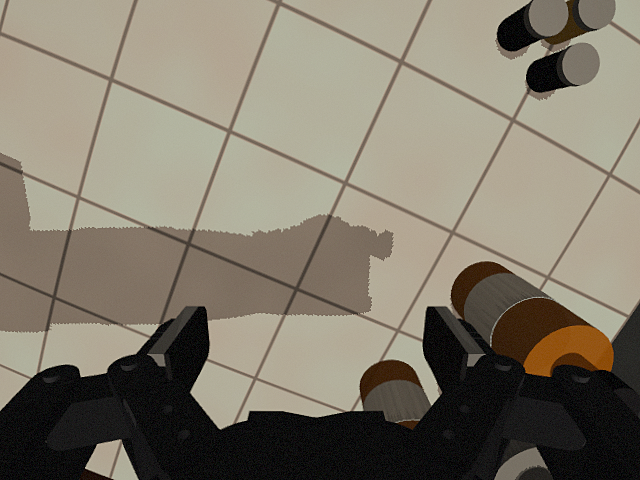

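Side view: the key stands in its block at about (285,390), with the guard at (330,245). Top view: the guard opening is at about (302,236) with the white bar visible in it, and the stand is at (477,284). I'll zoom in.

Run:
```python
import cv2,numpy as np
t=cv2.imread('pics/top0.png'); s=cv2.imread('pics/side0.png')
a=cv2.resize(t[205:265,270:340],None,fx=5.7,fy=5.7,interpolation=cv2.INTER_CUBIC)
b=cv2.resize(t[255:315,442:512],None,fx=5.7,fy=5.7,interpolation=cv2.INTER_CUBIC)
cv2.imwrite('pics/z1.png',np.hstack([a,b]))
print(a.shape)
cv2.imwrite('pics/z2.png',cv2.resize(s[340:445,240:340],None,fx=5,fy=5,interpolation=cv2.INTER_CUBIC))
cv2.imwrite('pics/z3.png',cv2.resize(t[120:290,240:440],None,fx=3.5,fy=3.5,interpolation=cv2.INTER_CUBIC))
```

```text
(342, 399, 3)
```

View pics/z1.png

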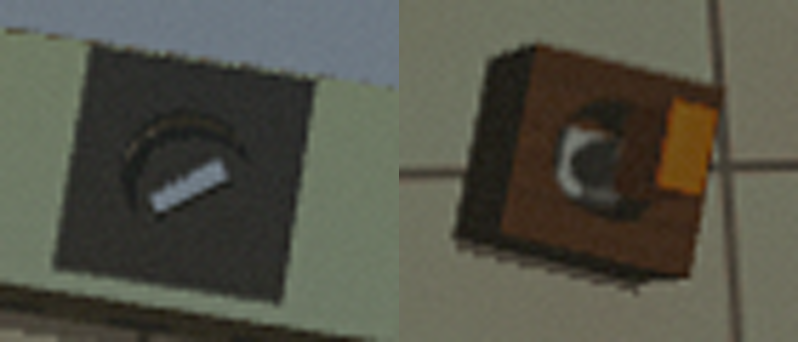

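View pics/z2.png

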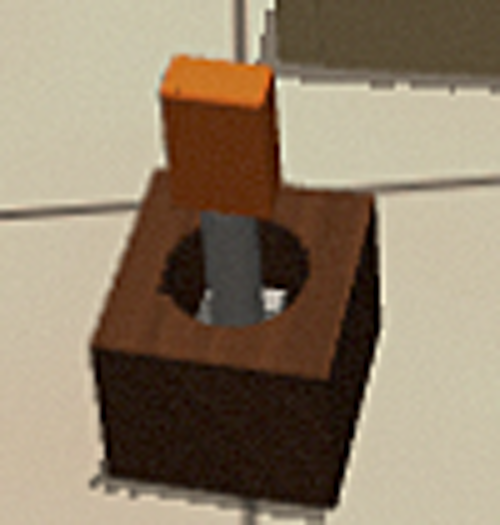

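View pics/z3.png

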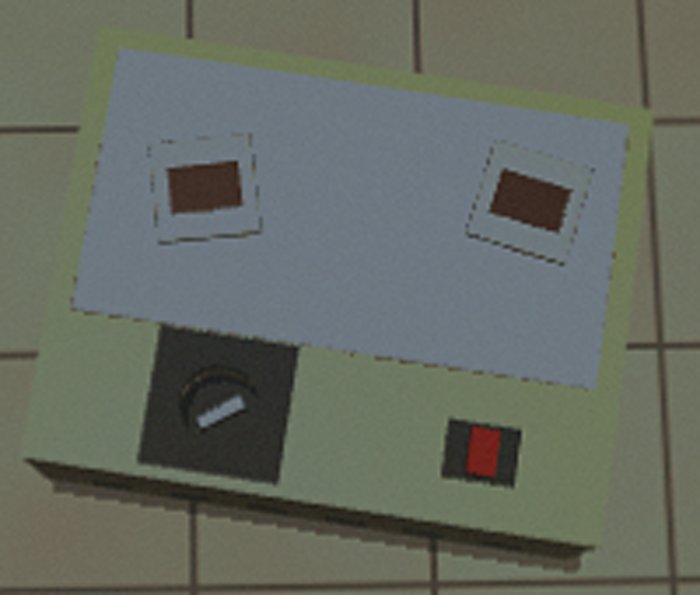

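Run:
```python
from h import *
c=load('top0.png'); s=load('side0.png')
A=lambda p,s_,ox,oy:((p[0]+.5)/s_-.5+ox,(p[1]+.5)/s_-.5+oy)
def P(c,l,z): return np.array([onz(c,*q,z) for q in l])
bx=P(c,[A(p,3.5,240,120) for p in [(102,28),(652,108),(596,548),(22,458)]],.085)
print('box corners\n',bx.round(4),bx.mean(0)); 
e=(bx[0]+bx[1]-bx[2]-bx[3]);print('x yaw',np.arctan2(e[1],e[0]), [np.linalg.norm(bx[i]-bx[i-1]) for i in range(4)])
g=P(c,[A(p,5.7,270,205) for p in [(90,43),(314,80),(280,303),(53,268)]],.085)
print('guard\n',g.round(4),g.mean(0)); e=(g[0]+g[1]-g[2]-g[3]);print('yaw',np.arctan2(e[1],e[0]),[np.linalg.norm(g[i]-g[i-1]) for i in range(4)])
bar=[A(p,5.7,270,205) for p in [(150,196),(219,159),(231,178),(158,215)]]
for z in(.085-.018,.085-.03,.085-.042):
    b=P(c,bar,z); d=b[1]+b[2]-b[0]-b[3]
    print(z,b.mean(0).round(4),'yaw',np.arctan2(d[1],d[0]),'len',np.linalg.norm(d)/2,'w',np.linalg.norm(b[0]+b[1]-b[2]-b[3])/2)
hd=P(c,[A((p[0]-399,p[1]),5.7,442,255) for p in [(674,97),(719,103),(700,195),(658,188)]],.115)
print('handle top\n',hd.round(4),hd.mean(0)); d=hd[0]+hd[1]-hd[2]-hd[3];print('long yaw',np.arctan2(d[1],d[0]),np.linalg.norm(d)/2)
st=P(c,[A((p[0]-399,p[1]),5.7,442,255) for p in [(537,43),(722,88),(689,278),(500,236)]],.05)
print('stand top\n',st.round(4),st.mean(0),[np.linalg.norm(st[i]-st[i-1]) for i in range(4)]); d=st[0]+st[1]-st[2]-st[3];print('yaw',np.arctan2(d[1],d[0]))
st=P(s,[A(p,5,240,340) for p in [(160,170),(376,197),(330,380),(92,347)]],.05); print('stand side',st.mean(0))
h2=P(s,[A(p,5,240,340) for p in [(174,56),(275,68),(265,108),(163,95)]],.115); print('handle side\n',h2.round(4),h2.mean(0)); d=h2[0]-h2[1]+h2[3]-h2[2]; print(np.arctan2(d[1],d[0]))
# loupe/opener
print('loupe',onz(c,151,321,.05),'opener',onz(c,335,343,.014))
```

```text
box corners
 [[ 0.7709  0.0728  0.085 ]
 [ 0.7253 -0.2006  0.085 ]
 [ 0.5074 -0.1619  0.085 ]
 [ 0.5547  0.1104  0.085 ]] [ 0.63957182 -0.04483518  0.085     ]
x yaw -0.17422072122523524 [np.float64(0.21946376838806694), np.float64(0.2771599409778306), np.float64(0.22133329427559345), np.float64(0.27632491679200316)]
guard
 [[ 0.6191  0.0442  0.085 ]
 [ 0.6069 -0.0221  0.085 ]
 [ 0.5407 -0.011   0.085 ]
 [ 0.552   0.0553  0.085 ]] [0.57967031 0.01660261 0.085     ]
yaw -0.16539432178598168 [np.float64(0.06803082118632231), np.float64(0.06736164421617068), np.float64(0.06713846436898933), np.float64(0.06720871395302085)]
0.067 [0.5783 0.0156 0.067 ] yaw -1.0993265292219432 len 0.024100633694011223 w 0.006535000011383369
0.05500000000000001 [0.5802 0.0159 0.055 ] yaw -1.0993265292219419 len 0.024463205933435848 w 0.006633313176873008
0.043000000000000003 [0.5822 0.0162 0.043 ] yaw -1.0993265292219407 len 0.024825778172860476 w 0.0067316263423627485
handle top
 [[ 0.5101 -0.286   0.115 ]
 [ 0.5082 -0.2989  0.115 ]
 [ 0.4824 -0.2916  0.115 ]
 [ 0.4846 -0.2796  0.115 ]] [ 0.49634585 -0.28904814  0.115     ]
long yaw -0.2620412291653049 0.02655090317708291
stand top
 [[ 0.5328 -0.2686  0.05  ]
 [ 0.5178 -0.3257  0.05  ]
 [ 0.4602 -0.3112  0.05  ]
 [ 0.4742 -0.2535  0.05  ]] [ 0.49623512 -0.28975461  0.05      ] [np.float64(0.06055894340644043), np.float64(0.058973934702332996), np.float64(0.05946900890974111), np.float64(0.059367883617782016)]
yaw -0.2489188804842242
stand side [ 0.49723027 -0.28951417  0.05      ]
handle side
 [[ 0.4855 -0.2802  0.115 ]
 [ 0.5098 -0.2867  0.115 ]
 [ 0.5071 -0.2999  0.115 ]
 [ 0.4831 -0.2933  0.115 ]] [ 0.49637516 -0.29004308  0.115     ]
2.8751546190575836
loupe [0.43932961 0.27891624 0.05      ] opener [ 0.39660778 -0.03787091  0.014     ]
```

```bash
cat >> h.py <<'E'
from scipy.spatial.transform import Rotation as Ro
def st(o=None):
    o=o or get_obs(); R=Ro.from_quat(o['tool_rot']).as_matrix(); 
    print('t',round(o['clock'],2),'p',o['eef_pos'].round(4),'yawY',round(np.arctan2(R[1,1],R[0,1]),4),'xaxis',R[:,0].round(4),'F',o['ft_force'].round(2),'T',o['ft_torque'].round(3),'g',round(o['grip_width'],4),'j',o['joint_pos'].round(3))
    return o,R
def delta(p):
    o,R=st(); d=R.T@(np.array(p)-o['eef_pos']); print('tool delta',d.round(4)); return d
E
python3 - <<'E'
from h import *
o,R=st(); print(R.round(3)); delta([.4965,-.2895,.16])
c=load('wrist0.png'); oo,d=ray(c,320,240); print('cam in tool',R.T@(oo-o['eef_pos']),R.T@d)
E
```

```text
t 0.15 p [ 0.2031 -0.4563  0.2306] yawY -1.152 xaxis [-7.0e-04  1.5e-03 -1.0e+00] F [-0.34 -0.22 -0.26] T [-0.01  -0.021  0.028] g 0.0855 j [-1.152  0.241  0.004  1.335  0.     1.571]
[[-0.001  0.407 -0.914]
 [ 0.002 -0.914 -0.407]
 [-1.    -0.002 -0.   ]]
t 0.15 p [ 0.2031 -0.4563  0.2306] yawY -1.152 xaxis [-7.0e-04  1.5e-03 -1.0e+00] F [-0.34 -0.22 -0.26] T [-0.01  -0.021  0.028] g 0.0855 j [-1.152  0.241  0.004  1.335  0.     1.571]
tool delta [ 0.0707 -0.033  -0.3359]
cam in tool [-1.41625235e-01  5.02707797e-05 -6.90673795e-02] [0.96964979 0.01184758 0.24567336]
```

>>> arm_command(
  motion=[
    {"z": -0.03, "y": -0.003, "roll": -0.12},
    {"z": -0.03, "y": -0.003},
  ],
)

```text
schema error: expected keys x, y, z, roll, fingers
```

Run:
```python
from h import *
delta([.4965,-.2895,.17])
```

```text
t 0.15 p [ 0.2031 -0.4563  0.2306] yawY -1.152 xaxis [-7.0e-04  1.5e-03 -1.0e+00] F [-0.34 -0.22 -0.26] T [-0.01  -0.021  0.028] g 0.0855 j [-1.152  0.241  0.004  1.335  0.     1.571]
tool delta [ 0.0607 -0.033  -0.3359]
```

>>> arm_command(
  motion=[
    {"x": 0, "y": -0.003, "z": -0.03, "roll": -0.12, "fingers": 1},
    {"x": 0, "y": -0.003, "z": -0.03, "roll": 0, "fingers": 1},
  ],
)

```text
clock: 0.32
eef_pos: [0.2508, -0.4254, 0.2296]
tool_rot: [-0.681, -0.188, 0.683, -0.186]
ft_force: [0.9, -1.1, -0.2]
grip_width: 0.0857
```

Run:
```python
from h import *
delta([.4965,-.2895,.17])
```

```text
t 0.32 p [ 0.2508 -0.4254  0.2296] yawY -1.0356 xaxis [-0.0029  0.0013 -1.    ] F [ 0.87 -1.1  -0.15] T [ 0.02  -0.008  0.007] g 0.0857 j [-1.037  0.231 -0.012  1.331 -0.002  1.569]
tool delta [ 0.0591  0.0086 -0.2807]
```

>>> arm_command(
  motion=[
    {"x": 0.005, "y": 0.001, "z": -0.032, "roll": 0, "fingers": 1},
    {"x": 0.005, "y": 0.001, "z": -0.032, "roll": 0, "fingers": 1},
    {"x": 0.005, "y": 0.001, "z": -0.032, "roll": 0, "fingers": 1},
    {"x": 0.005, "y": 0.001, "z": -0.032, "roll": 0, "fingers": 1},
    {"x": 0.005, "y": 0.001, "z": -0.032, "roll": 0, "fingers": 1},
    {"x": 0.005, "y": 0.001, "z": -0.032, "roll": 0, "fingers": 1},
    {"x": 0.005, "y": 0.001, "z": -0.032, "roll": 0, "fingers": 1},
    {"x": 0.005, "y": 0.001, "z": -0.032, "roll": 0, "fingers": 1},
    {"x": 0, "y": 0, "z": 0, "roll": -0.12, "fingers": 1},
    {"x": 0, "y": 0, "z": 0, "roll": -0.12, "fingers": 1},
  ],
)

```text
clock: 1.15
eef_pos: [0.4872, -0.2907, 0.1832]
tool_rot: [-0.652, -0.272, 0.655, -0.268]
ft_force: [-0.1, -0.6, 0.4]
grip_width: 0.0856
```

Run:
```python
from h import *
delta([.4965,-.2895,.17])
```

```text
t 1.15 p [ 0.4872 -0.2907  0.1832] yawY -0.7874 xaxis [-0.0065  0.0047 -1.    ] F [-0.05 -0.58  0.35] T [-0.034  0.01   0.019] g 0.0856 j [-5.380e-01  4.040e-01  1.090e-01  1.284e+00  1.000e-03  1.820e+00]
tool delta [ 0.0132  0.0058 -0.0074]
```

>>> arm_command(
  motion=[
    {"x": 0, "y": 0, "z": 0, "roll": -0.124, "fingers": 1},
    {"x": 0, "y": 0, "z": 0, "roll": -0.124, "fingers": 1},
    {"x": 0, "y": 0, "z": 0, "roll": -0.124, "fingers": 1},
    {"x": 0, "y": 0, "z": 0, "roll": -0.124, "fingers": 1},
    {"x": 0, "y": 0, "z": 0, "roll": -0.124, "fingers": 1},
    {"x": 0, "y": 0, "z": 0, "roll": -0.124, "fingers": 1},
    {"x": 0, "y": 0, "z": 0, "roll": -0.124, "fingers": 1},
    {"x": 0, "y": 0, "z": 0, "roll": -0.124, "fingers": 1},
    {"x": 0, "y": 0, "z": 0, "roll": -0.124, "fingers": 1},
    {"x": 0, "y": 0, "z": 0, "roll": -0.124, "fingers": 1},
    {"x": 0, "y": 0, "z": 0, "roll": -0.124, "fingers": 1},
    {"x": 0, "y": 0, "z": 0, "roll": -0.124, "fingers": 1},
    {"x": 0, "y": 0, "z": 0, "roll": -0.124, "fingers": 1},
    {"x": 0, "y": 0, "z": 0, "roll": -0.124, "fingers": 1},
    {"x": 0, "y": 0, "z": 0, "roll": -0.124, "fingers": 1},
    {"x": 0, "y": 0, "z": 0, "roll": -0.124, "fingers": 1},
    {"x": 0, "y": 0, "z": 0, "roll": -0.1, "fingers": 1},
  ],
)

```text
clock: 2.57
eef_pos: [0.4846, -0.2853, 0.173]
tool_rot: [0.094, 0.71, -0.086, 0.692]
ft_force: [-0.1, 0.4, 0.3]
grip_width: 0.0852
```

Run:
```python
from h import *
delta([.4965,-.2895,.077]); c=shot('wrist','w1.png'); print(proj(c,[[.4965,-.2895,.115],[.5802,.016,.055]]))
```

```text
t 2.57 p [ 0.4846 -0.2853  0.173 ] yawY 1.3157 xaxis [-0.0234  0.015  -0.9996] F [-0.11  0.4   0.26] T [ 0.015  0.035 -0.021] g 0.0852 j [-5.330e-01  4.160e-01  9.900e-02  1.282e+00  1.000e-03 -2.780e-01]
tool delta [ 0.0956 -0.0019  0.0151]
[[312.35806674 291.02263723]
 [693.20589436 264.34536814]]
```

View pics/w1.png

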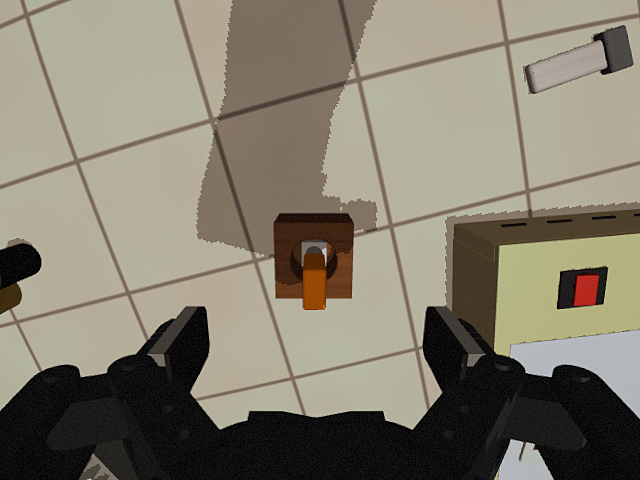

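>>> arm_command(
  motion=[
    {"x": 0.008, "y": -0.001, "z": 0.008, "roll": 0, "fingers": 1},
    {"x": 0.01, "y": -0.001, "z": 0.007, "roll": 0, "fingers": 1},
    {"x": 0.02, "y": 0, "z": 0, "roll": 0, "fingers": 1},
  ],
)

```text
clock: 2.87
eef_pos: [0.5016, -0.2925, 0.1363]
tool_rot: [0.094, 0.707, -0.088, 0.695]
ft_force: [1.2, 0.0, -0.4]
grip_width: 0.0854
```

Run:
```python
from h import *
import cv2
delta([.4965,-.2895,.077])
w=cv2.imread('pics/w1.png'); cv2.imwrite('pics/z4.png',cv2.resize(w[200:320,260:370],None,fx=5,fy=5,interpolation=cv2.INTER_CUBIC))
```

```text
t 2.87 p [ 0.5016 -0.2925  0.1363] yawY 1.3118 xaxis [-0.0159  0.0107 -0.9998] F [ 1.16  0.02 -0.4 ] T [-0.051 -0.031 -0.024] g 0.0854 j [-5.290e-01  4.680e-01  8.300e-02  1.204e+00  1.000e-03 -2.700e-01]
tool delta [ 0.0594  0.0012 -0.0046]
```

View pics/z4.png

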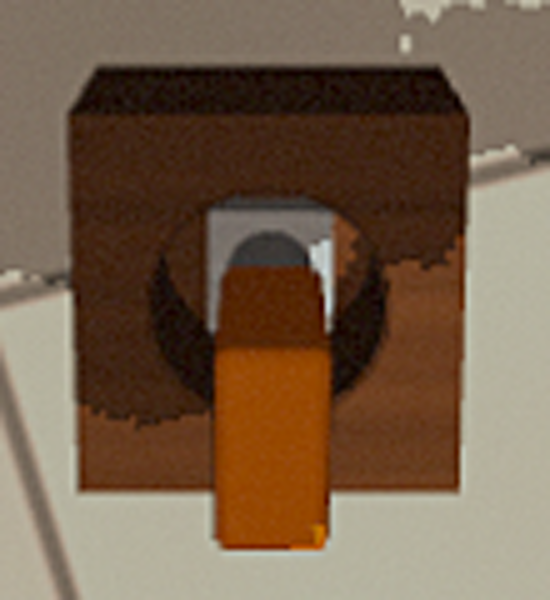

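>>> arm_command(
  motion=[
    {"x": 0.018, "y": 0, "z": -0.003, "roll": 0, "fingers": 1},
    {"x": 0.018, "y": 0, "z": -0.002, "roll": 0, "fingers": 1},
    {"x": 0.012, "y": 0, "z": 0, "roll": 0, "fingers": 1},
  ],
)

```text
clock: 3.12
eef_pos: [0.497, -0.2907, 0.0817]
tool_rot: [0.097, 0.708, -0.09, 0.694]
ft_force: [-0.4, 0.5, 0.1]
grip_width: 0.0857
```

Run:
```python
from h import *
delta([.4965,-.2895,.077])
```

```text
t 3.12 p [ 0.497  -0.2907  0.0817] yawY 1.3054 xaxis [-0.0177  0.0119 -0.9998] F [-0.45  0.52  0.11] T [ 0.009 -0.029 -0.01 ] g 0.0857 j [-5.300e-01  5.070e-01 -7.000e-03  1.078e+00  1.000e-03 -2.650e-01]
tool delta [ 0.0047  0.001  -0.0007]
```

>>> arm_command(
  motion=[
    {"x": 0.002, "y": 0.001, "z": 0, "roll": 0, "fingers": 1},
    {"x": 0, "y": 0, "z": 0, "roll": 0, "fingers": 0},
    {"x": 0, "y": 0, "z": 0, "roll": 0, "fingers": 0},
    {"x": 0, "y": 0, "z": 0, "roll": 0, "fingers": 0},
    {"x": 0, "y": 0, "z": 0, "roll": 0, "fingers": 0},
    {"x": 0, "y": 0, "z": 0, "roll": 0, "fingers": 0},
  ],
)

```text
clock: 3.62
eef_pos: [0.4967, -0.2888, 0.0744]
tool_rot: [0.1, 0.71, -0.091, 0.691]
ft_force: [-0.0, 0.4, 0.0]
grip_width: 0.0258
```

Run:
```python
from h import *
delta([.4965,-.2895,.077])
```

```text
t 3.62 p [ 0.4967 -0.2888  0.0744] yawY 1.3002 xaxis [-0.024   0.0156 -0.9996] F [-0.02  0.45  0.04] T [-0.028 -0.031 -0.009] g 0.0258 j [-5.270e-01  5.180e-01 -1.000e-02  1.071e+00  1.000e-03 -2.570e-01]
tool delta [-0.0026 -0.0007 -0.0001]
```

>>> arm_command(
  motion=[
    {"x": -0.001, "y": 0, "z": 0, "roll": 0, "fingers": 0},
    {"x": -0.001, "y": 0, "z": 0, "roll": 0, "fingers": 0},
    {"x": -0.001, "y": 0, "z": 0, "roll": 0, "fingers": 0},
  ],
)

```text
clock: 3.87
eef_pos: [0.4977, -0.2894, 0.0791]
tool_rot: [0.099, 0.709, -0.091, 0.692]
ft_force: [-0.1, -0.3, -1.5]
grip_width: 0.0136
```

Run:
```python
from h import *
delta([.4965,-.2895,.077])
```

```text
t 3.87 p [ 0.4977 -0.2894  0.0791] yawY 1.2998 xaxis [-0.0215  0.0143 -0.9997] F [-0.12 -0.28 -1.52] T [-0.04   0.003 -0.012] g 0.0136 j [-5.270e-01  5.130e-01 -5.000e-03  1.079e+00  1.000e-03 -2.570e-01]
tool delta [ 0.0021 -0.0005 -0.001 ]
```

>>> arm_command(
  motion=[
    {"x": -0.005, "y": 0, "z": 0, "roll": 0, "fingers": 0},
    {"x": -0.01, "y": 0, "z": 0, "roll": 0, "fingers": 0},
    {"x": -0.015, "y": 0, "z": 0, "roll": 0, "fingers": 0},
    {"x": -0.02, "y": 0, "z": 0, "roll": 0, "fingers": 0},
    {"x": -0.02, "y": 0, "z": 0, "roll": 0, "fingers": 0},
    {"x": -0.02, "y": 0, "z": 0, "roll": 0, "fingers": 0},
    {"x": -0.01, "y": 0, "z": 0, "roll": 0, "fingers": 0},
  ],
)

```text
clock: 4.45
eef_pos: [0.4975, -0.2896, 0.1844]
tool_rot: [0.1, 0.711, -0.091, 0.69]
ft_force: [0.8, -0.0, -0.4]
grip_width: 0.0132
```

Run:
```python
from h import *
delta([.5797,.0163,.19]); shot('wrist','w2.png'); shot('side','s2.png')
```

```text
t 4.45 p [ 0.4975 -0.2896  0.1844] yawY 1.2995 xaxis [-0.027   0.0174 -0.9995] F [ 0.8  -0.02 -0.41] T [ 0.01  -0.033 -0.063] g 0.0132 j [-5.280e-01  4.390e-01  1.650e-01  1.329e+00  1.000e-03 -2.570e-01]
tool delta [-0.0024  0.3167 -0.0029]
```

View pics/w2.png

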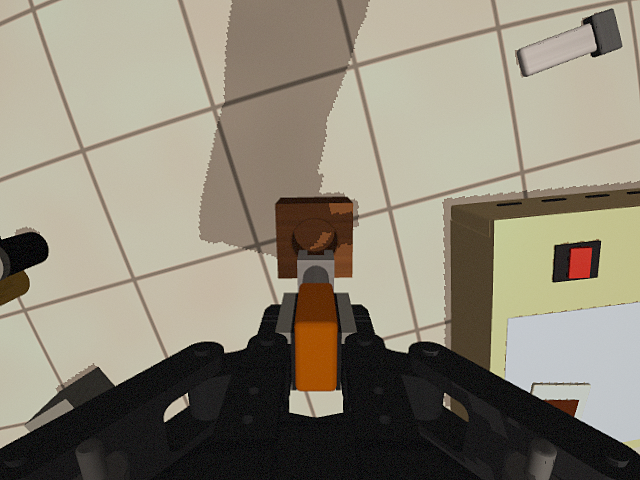

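View pics/s2.png

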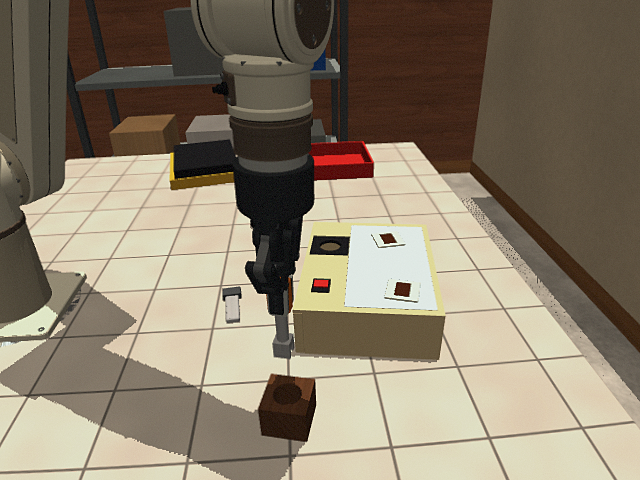

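>>> arm_command(
  motion=[
    {"x": -0.001, "y": 0.015, "z": 0, "roll": 0, "fingers": 0},
    {"x": -0.001, "y": 0.025, "z": 0, "roll": 0, "fingers": 0},
    {"x": -0.001, "y": 0.03, "z": 0, "roll": 0, "fingers": 0},
    {"x": -0.001, "y": 0.03, "z": 0, "roll": 0, "fingers": 0},
    {"x": -0.001, "y": 0.03, "z": 0, "roll": 0, "fingers": 0},
    {"x": -0.001, "y": 0.03, "z": 0, "roll": 0, "fingers": 0},
    {"x": -0.001, "y": 0.03, "z": 0, "roll": 0, "fingers": 0},
    {"x": -0.001, "y": 0.02, "z": 0, "roll": 0, "fingers": 0},
  ],
)

```text
clock: 5.22
eef_pos: [0.5522, -0.0796, 0.1885]
tool_rot: [0.105, 0.713, -0.094, 0.687]
ft_force: [-0.6, 0.5, -1.6]
grip_width: 0.0131
```

Run:
```python
from h import *
delta([.58,.0163,.19]); shot('wrist','w3.png')
```

```text
t 5.22 p [ 0.5522 -0.0796  0.1885] yawY 1.2887 xaxis [-0.0353  0.02   -0.9992] F [-0.56  0.45 -1.59] T [-0.052 -0.117 -0.009] g 0.0131 j [-0.151  0.406  0.125  1.328  0.014  0.131]
tool delta [-0.0006  0.0998  0.    ]
```

View pics/w3.png

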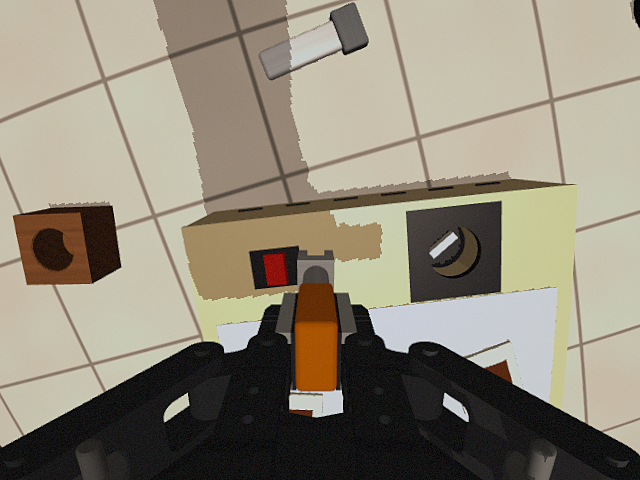

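Run:
```python
import cv2
w=cv2.imread('pics/w3.png'); cv2.imwrite('pics/z5.png',cv2.resize(w[195:305,400:505],None,fx=5,fy=5,interpolation=cv2.INTER_CUBIC))
```

```text
(no output)
```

View pics/z5.png

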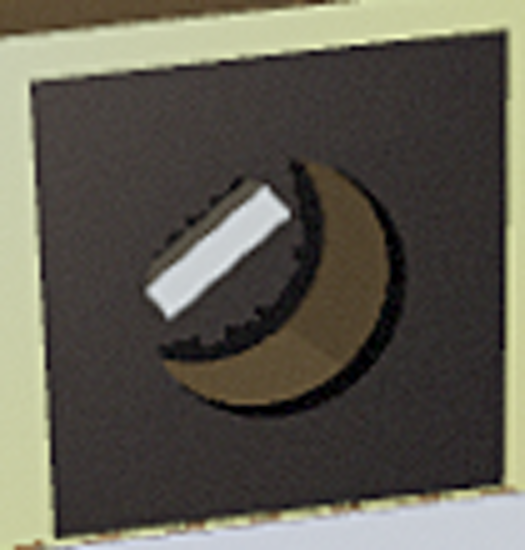

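Run:
```python
from h import *
c=load('w3.png'); t=load('top0.png')
A=lambda p,s_,ox,oy:((p[0]+.5)/s_-.5+ox,(p[1]+.5)/s_-.5+oy)
g=np.array([onz(c,*A(p,5,400,195),.085) for p in [(31,82),(507,32),(503,487),(57,538)]]); print('guard wrist',g.mean(0),[np.linalg.norm(g[i]-g[i-1]).round(4) for i in range(4)])
bw=[A(p,5,400,195) for p in [(145,291),(266,184),(291,213),(169,320)]]
bt=[A(p,5.7,270,205) for p in [(150,196),(219,159),(231,178),(158,215)]]
m=lambda b:np.mean(b,0)
gt=np.array([0.5797,.0166]); gw=g.mean(0)[:2]
for z in(.067,.061,.055,.049,.043):
    b=np.array([onz(c,*p,z) for p in bw]); d=b[1]+b[2]-b[0]-b[3]; T=onz(t,*m(bt),z)
    print(z,'wrist',b.mean(0).round(4),'off',(b.mean(0)[:2]-gw).round(4),'top off',(T[:2]-gt).round(4),'yaw',np.arctan2(d[1],d[0]).round(3),'len',(np.linalg.norm(d)/2).round(4))
```

```text
guard wrist [0.58062281 0.01676956 0.085     ] [np.float64(0.0673), np.float64(0.0672), np.float64(0.0673), np.float64(0.0669)]
0.067 wrist [0.5784 0.0148 0.067 ] off [-0.0022 -0.0019] top off [-0.0014 -0.001 ] yaw 2.049 len 0.024
0.061 wrist [0.5803 0.0166 0.061 ] off [-0.0003 -0.0002] top off [-0.0005 -0.0009] yaw 2.049 len 0.0246
0.055 wrist [0.5823 0.0184 0.055 ] off [0.0017 0.0016] top off [ 0.0005 -0.0007] yaw 2.049 len 0.0251
0.049 wrist [0.5842 0.0201 0.049 ] off [0.0036 0.0034] top off [ 0.0015 -0.0006] yaw 2.049 len 0.0257
0.043 wrist [0.5862 0.0219 0.043 ] off [0.0056 0.0051] top off [ 0.0024 -0.0004] yaw 2.049 len 0.0262
```

```bash
cat >> h.py <<'E'
# key pose in tool frame: handle centre hk, rotation Rk (tool<-key)
def rot_tool(xa,yawY):
    xa=np.array(xa)/np.linalg.norm(xa); y=np.array([np.cos(yawY),np.sin(yawY),0]); y-=xa*(y@xa); y/=np.linalg.norm(y); return np.stack([xa,y,np.cross(xa,y)],1)
RG=rot_tool([-.0225,.0148,-.9997],1.300); PG=np.array([.4970,-.2891,.077])
KG=np.array([.4964,-.2893,.095]); ky=1.300-np.pi/2
RKW=np.array([[np.cos(ky),-np.sin(ky),0],[np.sin(ky),np.cos(ky),0],[0,0,1]])
RK=RG.T@RKW; HK=RG.T@(KG-PG)
def key(o): 
    R=Ro.from_quat(o['tool_rot']).as_matrix(); W=R@RK; h=o['eef_pos']+R@HK
    return h,W,h+W@[0,0,-.085]
def keyst(o):
    h,W,tip=key(o); print('tip',tip.round(4),'key z',W[:,2].round(4),'yaw',round(np.arctan2(W[1,0],W[0,0]),4)); return tip
E
python3 - <<'E'
from h import *
o=get_obs(); h,W,tip=key(o); keyst(o)
im=cv2.imread('pics/w3.png'); c=load('w3.png')
def box(x,y,z,col):
    for X in(-x,x):
        for Y in (y if isinstance(y,tuple) else(-y,y)):
            for Z in z:
                p=proj(c,h+W@[X,Y,Z])[0]; cv2.circle(im,tuple(int(v*8) for v in p),6,col,-1,cv2.LINE_AA,3)
box(.013,.007,(-.02,.02),(255,0,0)); box(.01,(-.01,-.005,.005,.01),(-.085,-.073),(0,255,0))
cv2.imwrite('pics/z6.png',cv2.resize(im[235:400,250:390],None,fx=3.6,fy=3.6,interpolation=cv2.INTER_CUBIC))
E
```

```text
tip [ 0.5515 -0.076   0.1215] key z [ 0.0124 -0.0077  0.9999] yaw -0.278
```

View pics/z6.png

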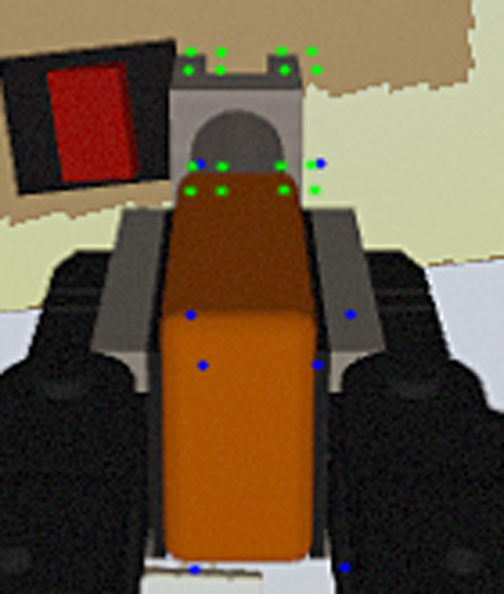

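```bash
cat >> h.py <<'E'
HK[1]=0
def tipto(p,yaw=None):
    o,R=st(); tip=keyst(o); print('tool delta for tip',(R.T@(np.array(p)-tip)).round(4)); 
    if yaw is not None: print('roll',round(np.arctan2(key(o)[1][1,0],key(o)[1][0,0])-yaw,4))
E
python3 - <<'E'
from h import *
print(HK)
tipto([.5803,.0165,.118],-1.093)
E
```

```text
[-0.01798293  0.         -0.00098595]
t 5.27 p [ 0.553  -0.0763  0.1885] yawY 1.2924 xaxis [-0.0348  0.0227 -0.9991] F [ 0.88  1.53 -1.45] T [ 0.167 -0.137 -0.023] g 0.013 j [-0.147  0.407  0.126  1.328  0.017  0.131]
tip [ 0.5516 -0.0758  0.1215] key z [ 0.0124 -0.0077  0.9999] yaw -0.278
tool delta for tip [0.0046 0.0965 0.0024]
roll 0.815
```

>>> arm_command(
  motion=[
    {"x": 0, "y": 0.022, "z": 0.001, "roll": 0, "fingers": 0},
    {"x": 0, "y": 0.03, "z": 0.001, "roll": 0, "fingers": 0},
    {"x": 0, "y": 0.025, "z": 0, "roll": 0, "fingers": 0},
    {"x": 0, "y": 0.012, "z": 0, "roll": 0, "fingers": 0},
    {"x": 0, "y": 0, "z": 0, "roll": 0.11, "fingers": 0},
    {"x": 0, "y": 0, "z": 0, "roll": 0.12, "fingers": 0},
    {"x": 0, "y": 0, "z": 0, "roll": 0.12, "fingers": 0},
    {"x": 0, "y": 0, "z": 0, "roll": 0.12, "fingers": 0},
    {"x": 0, "y": 0, "z": 0, "roll": 0.12, "fingers": 0},
    {"x": 0, "y": 0, "z": 0, "roll": 0.12, "fingers": 0},
    {"x": 0, "y": 0, "z": 0, "roll": 0.1, "fingers": 0},
  ],
)

```text
clock: 6.18
eef_pos: [0.5718, 0.0202, 0.179]
tool_rot: [0.37, 0.621, -0.378, 0.579]
ft_force: [0.4, -0.4, -1.4]
grip_width: 0.0131
```

Run:
```python
from h import *
tipto([.5803,.0165,.095],-1.093); shot('side','s3.png'); shot('wrist','w4.png')
tipto([.5803,.0165,.095],-1.093)
```

```text
t 6.18 p [0.5718 0.0202 0.179 ] yawY 0.4568 xaxis [-0.0568  0.0215 -0.9982] F [ 0.35 -0.45 -1.41] T [-0.044 -0.047 -0.027] g 0.0131 j [0.023 0.455 0.174 1.346 0.023 1.137]
tip [0.5679 0.0202 0.1121] key z [0.0529 0.0051 0.9986] yaw -1.1146
tool delta for tip [0.0163 0.0102 0.0095]
roll -0.0216
t 6.28 p [0.5718 0.0201 0.179 ] yawY 0.4629 xaxis [-0.0569  0.0216 -0.9981] F [-0.26 -0.23 -0.66] T [-0.041 -0.08  -0.024] g 0.0131 j [0.023 0.455 0.174 1.346 0.023 1.131]
tip [0.5679 0.0201 0.1121] key z [0.0529 0.005  0.9986] yaw -1.1085
tool delta for tip [0.0163 0.0102 0.0095]
roll -0.0155
```

View pics/w4.png

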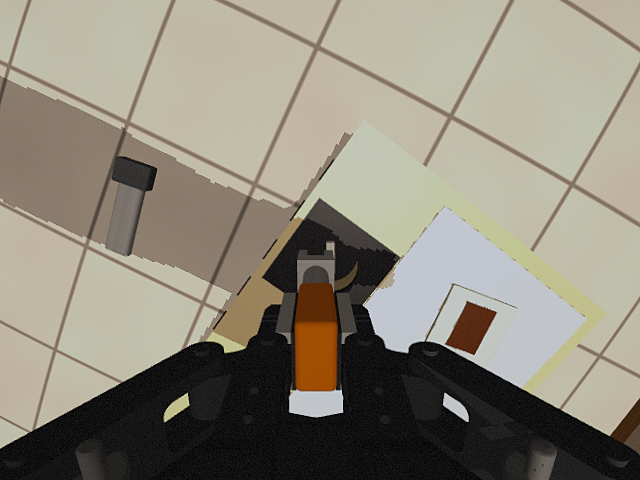

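View pics/s3.png

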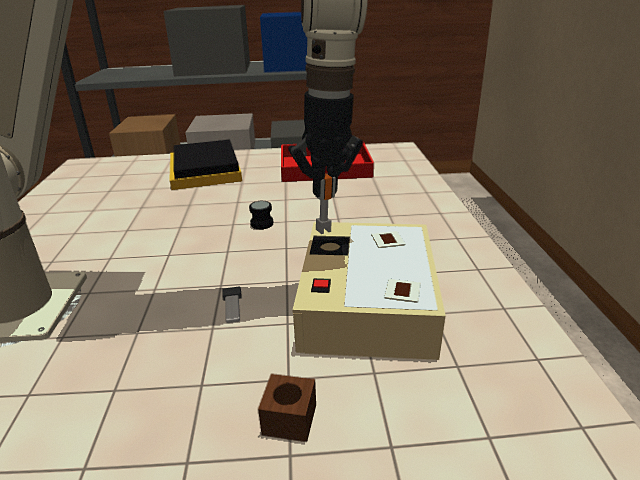

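>>> arm_command(
  motion=[
    {"x": -0.002, "y": 0.0025, "z": 0.0024, "roll": 0, "fingers": 0},
    {"x": -0.002, "y": 0.0025, "z": 0.0024, "roll": 0, "fingers": 0},
    {"x": -0.002, "y": 0.0025, "z": 0.0024, "roll": 0, "fingers": 0},
    {"x": -0.002, "y": 0.0025, "z": 0.0024, "roll": 0, "fingers": 0},
  ],
)

```text
clock: 6.62
eef_pos: [0.5849, 0.0153, 0.1854]
tool_rot: [0.365, 0.624, -0.375, 0.58]
ft_force: [0.3, -0.0, -1.5]
grip_width: 0.0136
```

Run:
```python
from h import *
tipto([.5803,.0165,.095],-1.093); print(get_obs()['joint_vel'].round(3))
```

```text
t 6.62 p [0.5849 0.0153 0.1854] yawY 0.4705 xaxis [-0.0601  0.0212 -0.998 ] F [ 0.28 -0.05 -1.54] T [-0.044 -0.103 -0.019] g 0.0136 j [0.015 0.48  0.232 1.382 0.022 1.115]
tip [0.5808 0.0153 0.1186] key z [0.0559 0.0054 0.9984] yaw -1.101
tool delta for tip [ 0.0236  0.0011 -0.0002]
roll -0.008
[-0.024  0.084  0.191  0.11  -0.003 -0.039]
```

>>> arm_command(
  motion=[
    {"x": 0.012, "y": 0.001, "z": 0.001, "roll": 0, "fingers": 0},
    {"x": 0.012, "y": 0.001, "z": 0, "roll": 0, "fingers": 0},
  ],
)

```text
clock: 6.78
eef_pos: [0.5897, 0.0151, 0.1646]
tool_rot: [0.366, 0.622, -0.373, 0.583]
ft_force: [0.3, -0.2, -2.3]
grip_width: 0.0131
```

Run:
```python
from h import *
tipto([.5803,.0165,.0535],-1.093); c=shot('side','s4.png');print(proj(c,[[.5803,.0165,.085]]))
tipto([.5803,.0165,.0535],-1.093)
im=cv2.imread('pics/s4.png'); cv2.imwrite('pics/z7.png',cv2.resize(im[160:280,270:390],None,fx=5,fy=5,interpolation=cv2.INTER_CUBIC))
```

```text
t 6.78 p [0.5897 0.0151 0.1646] yawY 0.4714 xaxis [-0.0518  0.0211 -0.9984] F [ 0.25 -0.17 -2.32] T [-0.025 -0.072 -0.068] g 0.0131 j [0.014 0.494 0.199 1.327 0.022 1.114]
tip [0.5862 0.0152 0.0977] key z [0.0475 0.0055 0.9989] yaw -1.0998
tool delta for tip [ 0.0444 -0.003  -0.002 ]
roll -0.0068
[[330.4005531  245.06329525]]
t 6.83 p [0.5887 0.0153 0.1621] yawY 0.4716 xaxis [-0.0551  0.0211 -0.9983] F [-0.36  0.67 -2.88] T [-0.035 -0.06  -0.015] g 0.0131 j [0.015 0.496 0.196 1.325 0.022 1.114]
tip [0.585  0.0153 0.0952] key z [0.0508 0.0054 0.9987] yaw -1.0997
tool delta for tip [ 0.0419 -0.002  -0.0013]
roll -0.0067
```

View pics/z7.png

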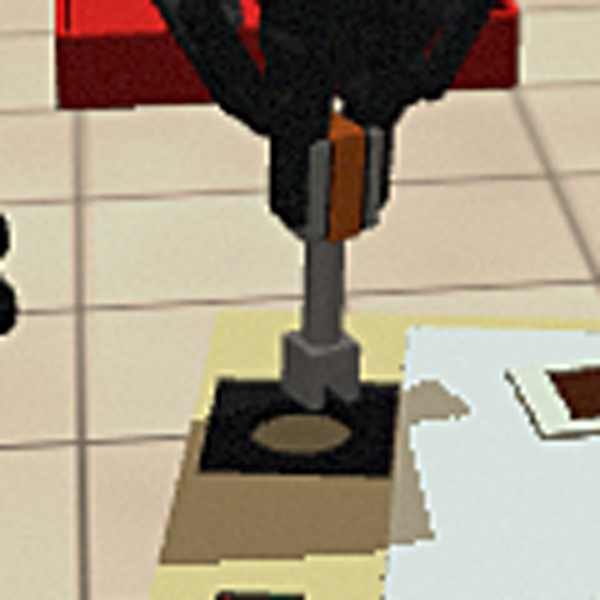

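Run:
```python
from h import *
c=load('s4.png'); q=[.366,.622,-.373,.583]
o={'eef_pos':np.array([.5897,.0151,.1646]),'tool_rot':np.array(q)/np.linalg.norm(q)}
h,W,tip=key(o); im=cv2.imread('pics/s4.png')
im=cv2.resize(im[160:280,270:390],None,fx=5,fy=5,interpolation=cv2.INTER_CUBIC)
for X in(-.01,.01):
  for Y in(-.01,-.005,.005,.01):
    for Z in(-.085,-.065):
      p=(proj(c,h+W@[X,Y,Z])[0]-[270,160]+.5)*5-.5; cv2.circle(im,tuple(int(v) for v in p),3,(0,255,0) if Z<-.08 else (0,0,255),-1)
for a in np.linspace(0,6.28,24):
    p=(proj(c,[.5803+.019*np.cos(a),.0165+.019*np.sin(a),.085])[0]-[270,160]+.5)*5-.5; cv2.circle(im,tuple(int(v) for v in p),2,(255,0,0),-1)
cv2.imwrite('pics/z8.png',im)
```

```text
(no output)
```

View pics/z8.png

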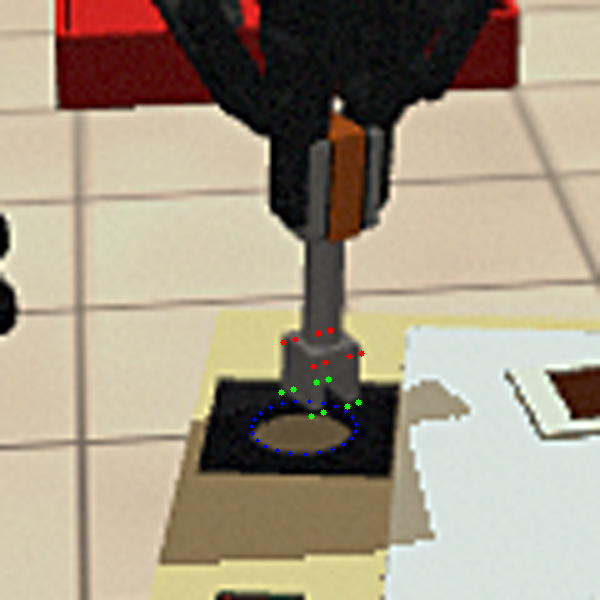

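>>> arm_command(
  motion=[
    {"x": 0.006, "y": -0.003, "z": -0.002, "roll": 0, "fingers": 0},
    {"x": 0.003, "y": -0.001, "z": 0, "roll": 0, "fingers": 0},
  ],
)

```text
clock: 7.0
eef_pos: [0.5841, 0.0153, 0.1529]
tool_rot: [0.365, 0.623, -0.373, 0.582]
ft_force: [0.3, -0.8, -1.6]
grip_width: 0.0135
```

Run:
```python
from h import *
tipto([.5803,.0165,.0535],-1.093); print(get_obs()['joint_vel'].round(3))
```

```text
t 7.0 p [0.5841 0.0153 0.1529] yawY 0.4723 xaxis [-0.0553  0.0211 -0.9982] F [ 0.3  -0.82 -1.62] T [-0.008 -0.01  -0.026] g 0.0135 j [0.015 0.493 0.165 1.298 0.022 1.113]
tip [0.5803 0.0153 0.086 ] key z [0.051  0.0054 0.9987] yaw -1.099
tool delta for tip [0.0324 0.0018 0.0003]
roll -0.006
[-0.01  -0.002 -0.065 -0.091 -0.002 -0.016]
```

>>> arm_command(
  motion=[
    {"x": 0.005, "y": 0.0004, "z": 0, "roll": 0, "fingers": 0},
    {"x": 0.005, "y": 0.0004, "z": 0, "roll": 0, "fingers": 0},
    {"x": 0.003, "y": 0.0004, "z": 0, "roll": 0, "fingers": 0},
  ],
)

```text
clock: 7.25
eef_pos: [0.5844, 0.0159, 0.1396]
tool_rot: [0.365, 0.623, -0.373, 0.582]
ft_force: [0.3, -0.8, -1.4]
grip_width: 0.0133
```

Run:
```python
from h import *
tipto([.5803,.0165,.0535],-1.093); print(get_obs()['joint_vel'].round(3))
```

```text
t 7.25 p [0.5844 0.0159 0.1396] yawY 0.4726 xaxis [-0.0544  0.0211 -0.9983] F [ 0.25 -0.85 -1.35] T [-0.023 -0.061  0.046] g 0.0133 j [0.016 0.501 0.144 1.268 0.022 1.114]
tip [0.5807 0.0159 0.0727] key z [0.0501 0.0055 0.9987] yaw -1.0987
tool delta for tip [0.0192 0.0006 0.0002]
roll -0.0057
[ 0.007  0.026 -0.052 -0.082 -0.     0.004]
```

>>> arm_command(
  motion=[
    {"x": 0.003, "y": 0.0002, "z": 0, "roll": 0, "fingers": 0},
    {"x": 0.003, "y": 0.0002, "z": 0, "roll": 0, "fingers": 0},
  ],
)

```text
clock: 7.42
eef_pos: [0.5846, 0.0163, 0.1333]
tool_rot: [0.366, 0.623, -0.373, 0.583]
ft_force: [1.0, -0.0, -1.8]
grip_width: 0.0134
```

>>> arm_command(
  motion=[
    {"x": 0.0015, "y": 0.0001, "z": 0, "roll": 0, "fingers": 0},
  ],
)

```text
clock: 7.5
eef_pos: [0.5846, 0.0164, 0.1314]
tool_rot: [0.365, 0.623, -0.373, 0.583]
ft_force: [-0.3, -0.5, -1.8]
grip_width: 0.0135
```

Run:
```python
from h import *
tipto([.5803,.0165,.0535],-1.093)
```

```text
t 7.5 p [0.5846 0.0164 0.1314] yawY 0.4729 xaxis [-0.0542  0.0211 -0.9983] F [-0.27 -0.48 -1.75] T [-0.026 -0.048  0.036] g 0.0135 j [0.017 0.507 0.131 1.249 0.022 1.115]
tip [0.5808 0.0165 0.0645] key z [0.0499 0.0054 0.9987] yaw -1.0984
tool delta for tip [ 0.011  -0.      0.0002]
roll -0.0054
```

>>> arm_command(
  motion=[
    {"x": 0.0015, "y": 0, "z": 0, "roll": 0, "fingers": 0},
  ],
)

```text
clock: 7.58
eef_pos: [0.5846, 0.0165, 0.1298]
tool_rot: [0.365, 0.623, -0.373, 0.583]
ft_force: [-0.5, 0.4, -1.6]
grip_width: 0.0131
```

>>> arm_command(
  motion=[
    {"x": 0.001, "y": 0, "z": 0, "roll": 0, "fingers": 0},
  ],
)

```text
clock: 7.67
eef_pos: [0.5845, 0.0166, 0.1286]
tool_rot: [0.365, 0.623, -0.373, 0.583]
ft_force: [-0.2, -0.8, -0.8]
grip_width: 0.0132
```

>>> arm_command(
  motion=[
    {"x": 0.001, "y": 0, "z": 0, "roll": 0, "fingers": 0},
  ],
)

```text
clock: 7.75
eef_pos: [0.5845, 0.0166, 0.1276]
tool_rot: [0.365, 0.623, -0.373, 0.583]
ft_force: [-0.7, -0.0, -1.3]
grip_width: 0.013
```

>>> arm_command(
  motion=[
    {"x": 0.001, "y": 0, "z": 0, "roll": 0, "fingers": 0},
  ],
)

```text
clock: 7.83
eef_pos: [0.5845, 0.0166, 0.1266]
tool_rot: [0.365, 0.623, -0.373, 0.583]
ft_force: [-0.2, 0.7, -1.4]
grip_width: 0.0134
```

>>> arm_command(
  motion=[
    {"x": 0.001, "y": 0, "z": 0, "roll": 0, "fingers": 0},
  ],
)

```text
clock: 7.92
eef_pos: [0.5846, 0.0166, 0.1257]
tool_rot: [0.366, 0.623, -0.373, 0.583]
ft_force: [0.5, -0.6, -1.4]
grip_width: 0.0133
```

>>> arm_command(
  motion=[
    {"x": 0.001, "y": 0, "z": 0, "roll": 0, "fingers": 0},
  ],
)

```text
clock: 8.0
eef_pos: [0.5846, 0.0166, 0.1247]
tool_rot: [0.366, 0.623, -0.372, 0.583]
ft_force: [-0.7, -0.1, -1.4]
grip_width: 0.0133
```

>>> arm_command(
  motion=[
    {"x": 0.001, "y": 0, "z": 0, "roll": 0, "fingers": 0},
  ],
)

```text
clock: 8.08
eef_pos: [0.5846, 0.0167, 0.1237]
tool_rot: [0.366, 0.623, -0.372, 0.583]
ft_force: [-0.7, 0.3, -0.6]
grip_width: 0.0134
```

>>> arm_command(
  motion=[
    {"x": 0.001, "y": 0, "z": 0, "roll": 0, "fingers": 0},
  ],
)

```text
clock: 8.17
eef_pos: [0.5846, 0.0167, 0.1226]
tool_rot: [0.366, 0.623, -0.372, 0.583]
ft_force: [0.4, -0.8, -0.9]
grip_width: 0.0129
```

>>> arm_command(
  motion=[
    {"x": 0.001, "y": 0, "z": 0, "roll": 0, "fingers": 0},
  ],
)

```text
clock: 8.25
eef_pos: [0.5846, 0.0167, 0.1216]
tool_rot: [0.366, 0.623, -0.372, 0.583]
ft_force: [-0.2, 0.1, -0.9]
grip_width: 0.0133
```

Run:
```python
from h import *
tipto([.5803,.0165,.0535],-1.093)
```

```text
t 8.25 p [0.5846 0.0167 0.1216] yawY 0.4731 xaxis [-0.0528  0.0211 -0.9984] F [-0.15  0.06 -0.9 ] T [-0.062 -0.055 -0.01 ] g 0.0133 j [0.017 0.513 0.114 1.224 0.022 1.115]
tip [0.581  0.0168 0.0547] key z [0.0484 0.0055 0.9988] yaw -1.0982
tool delta for tip [ 0.0012 -0.0007 -0.    ]
roll -0.0052
```

>>> arm_command(
  motion=[
    {"x": 0.001, "y": 0, "z": 0, "roll": 0, "fingers": 0},
  ],
)

```text
clock: 8.33
eef_pos: [0.5845, 0.0167, 0.1205]
tool_rot: [0.366, 0.623, -0.372, 0.583]
ft_force: [0.5, -0.3, -1.1]
grip_width: 0.0132
```

>>> arm_command(
  motion=[
    {"x": 0.001, "y": 0, "z": 0, "roll": 0, "fingers": 0},
  ],
)

```text
clock: 8.42
eef_pos: [0.5845, 0.0167, 0.1194]
tool_rot: [0.366, 0.623, -0.372, 0.583]
ft_force: [-0.7, 0.5, -1.0]
grip_width: 0.0134
```

>>> arm_command(
  motion=[
    {"x": 0.0008, "y": 0, "z": 0, "roll": 0, "fingers": 0},
  ],
)

```text
clock: 8.5
eef_pos: [0.5845, 0.0168, 0.1187]
tool_rot: [0.366, 0.623, -0.372, 0.583]
ft_force: [-0.8, -0.7, 0.9]
grip_width: 0.0133
```

Run:
```python
from h import *
print(HK+RK@[0,0,-.085]); tipto([.5803,.0165,.0535],-1.093)
for i in range(4):
    camera('top'); o=get_obs(); print(o['ft_force'].round(2),o['ft_torque'].round(3))
shot('top','t2.png'); st()
```

```text
[ 0.06698624 -0.00070029  0.0011933 ]
t 8.5 p [0.5845 0.0168 0.1187] yawY 0.4731 xaxis [-0.0524  0.021  -0.9984] F [-0.84 -0.69  0.94] T [-0.049  0.044  0.012] g 0.0133 j [0.017 0.515 0.11  1.217 0.022 1.115]
tip [0.5809 0.0168 0.0518] key z [0.0481 0.0055 0.9988] yaw -1.0982
tool delta for tip [-0.0017 -0.0008 -0.0001]
roll -0.0052
[-1.21 -0.31  1.77] [-0.018  0.02  -0.039]
[-0.45  0.03  0.58] [-0.042  0.119  0.006]
[-0.15 -0.75  0.95] [-0.086  0.141 -0.01 ]
[-0.36  0.36  1.04] [-0.107  0.109  0.022]
t 8.75 p [0.5845 0.0168 0.1189] yawY 0.4731 xaxis [-0.0523  0.0211 -0.9984] F [ 0.25 -0.07  0.61] T [-0.033  0.133  0.031] g 0.0134 j [0.017 0.515 0.11  1.218 0.022 1.115]
```

>>> arm_command(
  motion=[
    {"x": -0.0005, "y": 0, "z": 0, "roll": 0.08, "fingers": 0},
    {"x": -0.0005, "y": 0, "z": 0, "roll": 0.1, "fingers": 0},
  ],
)

```text
clock: 8.92
eef_pos: [0.5838, 0.016, 0.1197]
tool_rot: [0.417, 0.585, -0.429, 0.547]
ft_force: [-1.6, -1.6, 0.0]
grip_width: 0.0133
```

```bash
cat >> h.py <<'E'
def feel(n=3):
    a=[]
    for i in range(n): o=get_obs(); a.append(np.r_[o['ft_force'],o['ft_torque']]); camera('top')
    print('avg F T',np.mean(a,0).round(3))
E
python3 - <<'E'
from h import *
tipto([.5805,.0165,.0525],-1.093); feel(3); tipto([.5805,.0165,.0525],-1.093)
E
```

```text
t 8.92 p [0.5838 0.016  0.1197] yawY 0.2875 xaxis [-0.054   0.0193 -0.9984] F [-1.64 -1.61  0.04] T [-0.527  0.325  0.057] g 0.0133 j [0.017 0.514 0.111 1.221 0.02  1.301]
tip [0.5798 0.016  0.0528] key z [0.0546 0.0076 0.9985] yaw -1.2835
tool delta for tip [ 0.0003  0.0008 -0.0003]
roll -0.1905
avg F T [-1.474 -1.919 -0.947 -0.472  0.271  0.038]
t 9.07 p [0.5838 0.0161 0.1195] yawY 0.2938 xaxis [-0.0541  0.0196 -0.9983] F [-1.04 -1.76 -1.6 ] T [-0.491  0.332 -0.   ] g 0.0132 j [0.017 0.514 0.11  1.221 0.021 1.294]
tip [0.5798 0.016  0.0526] key z [0.0546 0.0073 0.9985] yaw -1.2772
tool delta for tip [ 0.0001  0.0008 -0.0003]
roll -0.1842
```

>>> arm_command(
  motion=[
    {"x": -0.0003, "y": 0.0003, "z": 0, "roll": 0.1, "fingers": 0},
    {"x": -0.0003, "y": 0.0003, "z": 0, "roll": 0.1, "fingers": 0},
  ],
)

```text
clock: 9.23
eef_pos: [0.5837, 0.0157, 0.1195]
tool_rot: [0.468, 0.541, -0.485, 0.503]
ft_force: [-0.2, -0.8, -1.7]
grip_width: 0.0139
```

Run:
```python
from h import *
tipto([.5805,.0165,.0525],-1.093); feel(3); tipto([.5805,.0165,.0525],-1.093)
```

```text
t 9.23 p [0.5837 0.0157 0.1195] yawY 0.0926 xaxis [-0.0558  0.0188 -0.9983] F [-0.2  -0.78 -1.72] T [-0.198  0.123  0.106] g 0.0139 j [0.017 0.515 0.112 1.223 0.02  1.495]
tip [0.5793 0.0157 0.0527] key z [0.0617 0.0075 0.9981] yaw -1.4779
tool delta for tip [ 0.0001  0.0013 -0.0007]
roll -0.3849
avg F T [-0.391 -0.973 -0.742 -0.271  0.192  0.069]
t 9.38 p [0.5837 0.0157 0.1196] yawY 0.0984 xaxis [-0.0558  0.0188 -0.9983] F [-1.05 -1.37 -0.01] T [-0.365  0.249  0.064] g 0.0132 j [0.017 0.515 0.112 1.223 0.02  1.489]
tip [0.5794 0.0157 0.0527] key z [0.0614 0.0075 0.9981] yaw -1.4721
tool delta for tip [ 0.0002  0.0012 -0.0007]
roll -0.3791
```

>>> arm_command(
  motion=[
    {"x": -0.0002, "y": 0.0005, "z": -0.0003, "roll": 0.1, "fingers": 0},
    {"x": -0.0002, "y": 0.0005, "z": -0.0003, "roll": 0.1, "fingers": 0},
  ],
)

```text
clock: 9.55
eef_pos: [0.5838, 0.0158, 0.1195]
tool_rot: [-0.513, -0.492, 0.535, -0.456]
ft_force: [-2.0, -1.8, 0.2]
grip_width: 0.0133
```

Run:
```python
from h import *
tipto([.5805,.0165,.0525],-1.093); feel(3); tipto([.5805,.0165,.0525],-1.093)
```

```text
t 9.55 p [0.5838 0.0158 0.1195] yawY -0.1002 xaxis [-0.0577  0.0176 -0.9982] F [-2.01 -1.84  0.15] T [-0.474  0.346  0.108] g 0.0133 j [0.017 0.517 0.115 1.226 0.019 1.688]
tip [0.5791 0.0159 0.0526] key z [0.0685 0.0071 0.9976] yaw -1.67
tool delta for tip [ 0.0001  0.0013 -0.0007]
roll -0.577
avg F T [-1.84  -2.127 -0.584 -0.482  0.357  0.067]
t 9.7 p [0.5839 0.0159 0.1196] yawY -0.095 xaxis [-0.0575  0.0177 -0.9982] F [-0.85 -1.92 -0.81] T [-0.507  0.44   0.083] g 0.0135 j [0.017 0.517 0.115 1.226 0.019 1.683]
tip [0.5792 0.0159 0.0527] key z [0.0681 0.007  0.9977] yaw -1.6648
tool delta for tip [ 0.0002  0.0012 -0.0007]
roll -0.5718
```

>>> arm_command(
  motion=[
    {"x": -0.0002, "y": 0.0008, "z": -0.0004, "roll": 0.1, "fingers": 0},
    {"x": -0.0002, "y": 0.0008, "z": -0.0004, "roll": 0.08, "fingers": 0},
  ],
)

```text
clock: 9.87
eef_pos: [0.5841, 0.0159, 0.1194]
tool_rot: [-0.549, -0.445, 0.576, -0.41]
ft_force: [-2.4, -1.5, -1.5]
grip_width: 0.0131
```

Run:
```python
from h import *
tipto([.5805,.0165,.0525],-1.093); feel(3); tipto([.5805,.0165,.0525],-1.093)
```

```text
t 9.87 p [0.5841 0.0159 0.1194] yawY -0.2723 xaxis [-0.0606  0.0167 -0.998 ] F [-2.37 -1.53 -1.52] T [-0.51   0.624  0.164] g 0.0131 j [0.018 0.52  0.12  1.231 0.018 1.861]
tip [0.5791 0.0161 0.0526] key z [0.0754 0.0057 0.9971] yaw -1.8413
tool delta for tip [ 0.0001  0.0013 -0.0008]
roll -0.7483
avg F T [-2.668 -1.535 -0.577 -0.525  0.697  0.106]
t 10.02 p [0.5842 0.0159 0.1195] yawY -0.268 xaxis [-0.0604  0.0168 -0.998 ] F [-2.86 -1.53 -0.65] T [-0.531  0.858  0.021] g 0.0132 j [0.018 0.52  0.12  1.231 0.018 1.856]
tip [0.5792 0.0161 0.0526] key z [0.0751 0.0057 0.9972] yaw -1.837
tool delta for tip [ 0.0001  0.0012 -0.0007]
roll -0.744
```

Run:
```python
from h import *
feel(10); st()
```

```text
avg F T [-3.809 -2.327  0.032 -0.641  0.999  0.089]
t 10.52 p [0.5843 0.016  0.1195] yawY -0.272 xaxis [-0.0602  0.0169 -0.998 ] F [-4.73 -2.34 -0.51] T [-0.711  1.183  0.081] g 0.0134 j [0.018 0.52  0.12  1.23  0.018 1.86 ]
```

>>> arm_command(
  motion=[
    {"x": -0.0002, "y": 0.0004, "z": -0.0003, "roll": 0.06, "fingers": 0},
  ],
)

```text
clock: 10.6
eef_pos: [0.5844, 0.016, 0.1195]
tool_rot: [-0.561, -0.427, 0.59, -0.393]
ft_force: [-4.0, -3.1, -0.3]
grip_width: 0.0131
```

Run:
```python
from h import *
tipto([.5805,.0165,.0525],-1.093); feel(8); tipto([.5805,.0165,.0525],-1.093)
```

```text
t 10.6 p [0.5844 0.016  0.1195] yawY -0.3326 xaxis [-0.0611  0.0166 -0.998 ] F [-4.03 -3.11 -0.34] T [-0.721  1.035  0.168] g 0.0131 j [0.018 0.521 0.121 1.232 0.018 1.921]
tip [0.5792 0.0163 0.0527] key z [0.0772 0.0049 0.997 ] yaw -1.9013
tool delta for tip [ 0.0001  0.0011 -0.0006]
roll -0.8083
avg F T [-4.282 -2.744 -0.18  -0.719  1.141  0.115]
t 11.0 p [0.5844 0.0161 0.1195] yawY -0.3304 xaxis [-0.061   0.0167 -0.998 ] F [-3.73 -2.42 -0.47] T [-0.734  1.165  0.133] g 0.0131 j [0.018 0.521 0.121 1.232 0.018 1.919]
tip [0.5793 0.0163 0.0527] key z [0.077  0.0049 0.997 ] yaw -1.8991
tool delta for tip [ 0.0001  0.0011 -0.0006]
roll -0.8061
```

>>> arm_command(
  motion=[
    {"x": -0.0002, "y": 0.0004, "z": -0.0003, "roll": 0.05, "fingers": 0},
  ],
)

```text
clock: 11.08
eef_pos: [0.5845, 0.0161, 0.1195]
tool_rot: [-0.57, -0.414, 0.6, -0.379]
ft_force: [-4.4, -2.9, -0.3]
grip_width: 0.0132
```

Run:
```python
from h import *
st(); feel(10); tipto([.5805,.0165,.0525],-1.093)
```

```text
t 11.08 p [0.5845 0.0161 0.1195] yawY -0.3796 xaxis [-0.0619  0.0165 -0.9979] F [-4.38 -2.85 -0.29] T [-0.686  1.22   0.11 ] g 0.0132 j [0.018 0.522 0.123 1.233 0.018 1.968]
avg F T [-4.455 -2.376 -0.257 -0.704  1.173  0.115]
t 11.58 p [0.5845 0.0161 0.1195] yawY -0.3788 xaxis [-0.0619  0.0165 -0.9979] F [-4.52 -1.91 -1.36] T [-0.682  1.133  0.141] g 0.0135 j [0.018 0.522 0.123 1.233 0.018 1.967]
tip [0.5793 0.0164 0.0528] key z [0.079  0.0043 0.9969] yaw -1.9473
tool delta for tip [ 0.0002  0.0011 -0.0006]
roll -0.8543
```

Add to h.py:
```python
def feelk(n=8):
    a=[];b=[]
    for i in range(n):
        o=get_obs(); R=Ro.from_quat(o['tool_rot']).as_matrix(); r=key(o)[2]-(o['eef_pos']-R[:,0]*.22)
        a.append((o['ft_torque']-np.cross(r,o['ft_force']-[0,0,-1.3]))[2]); b.append(np.r_[o['ft_force'],o['ft_torque']]); camera('top')
    print('Tknob',np.mean(a).round(4),'+-',(np.std(a)/n**.5).round(4),np.mean(b,0).round(2))
    return st(),keyst(get_obs())
```

```text
(no output)
```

>>> arm_command(
  motion=[
    {"x": -0.0002, "y": -0.0005, "z": 0, "roll": 0.06, "fingers": 0},
  ],
)

```text
clock: 11.67
eef_pos: [0.5843, 0.0162, 0.1197]
tool_rot: [-0.581, -0.396, 0.612, -0.363]
ft_force: [-2.9, -3.1, -0.1]
grip_width: 0.0131
```

Run:
```python
from h import *
feelk(8)
```

```text
Tknob 0.0561 +- 0.0072 [-2.48 -1.8  -0.61 -0.52  0.69  0.1 ]
t 12.07 p [0.5843 0.0165 0.1198] yawY -0.438 xaxis [-0.0614  0.0168 -0.998 ] F [-2.63 -2.17 -0.42] T [-0.401  0.632  0.073] g 0.0132 j [0.019 0.521 0.122 1.233 0.018 2.027]
tip [0.5791 0.0168 0.053 ] key z [0.0796 0.0029 0.9968] yaw -2.0063
```

>>> arm_command(
  motion=[
    {"x": -0.0001, "y": -0.0003, "z": 0, "roll": 0.06, "fingers": 0},
  ],
)

```text
clock: 12.15
eef_pos: [0.5844, 0.0166, 0.12]
tool_rot: [-0.592, -0.377, 0.623, -0.345]
ft_force: [-2.6, -2.7, -0.5]
grip_width: 0.0138
```

Run:
```python
from h import *
feelk(8)
```

```text
Tknob 0.0425 +- 0.0116 [-2.23 -1.58 -1.03 -0.49  0.51  0.08]
t 12.55 p [0.5844 0.0167 0.12  ] yawY -0.4974 xaxis [-0.0607  0.017  -0.998 ] F [-1.86 -1.42 -1.34] T [-0.468  0.419  0.104] g 0.0131 j [0.019 0.52  0.122 1.232 0.018 2.086]
tip [0.5791 0.0172 0.0532] key z [0.0801 0.0016 0.9968] yaw -2.0655
```

>>> arm_command(
  motion=[
    {"x": 0.0002, "y": -0.0002, "z": 0.0004, "roll": 0.06, "fingers": 0},
  ],
)

```text
clock: 12.63
eef_pos: [0.5843, 0.0166, 0.1199]
tool_rot: [-0.602, -0.359, 0.634, -0.327]
ft_force: [-1.7, -0.8, -1.1]
grip_width: 0.0132
```

Run:
```python
from h import *
feelk(8)
```

```text
Tknob 0.0403 +- 0.0062 [-0.96 -0.97 -0.91 -0.33  0.29  0.06]
t 13.03 p [0.5843 0.0166 0.1199] yawY -0.5568 xaxis [-0.0601  0.0173 -0.998 ] F [-0.52 -1.93 -1.17] T [-0.273  0.205  0.062] g 0.0134 j [0.019 0.52  0.12  1.231 0.018 2.145]
tip [0.579  0.0171 0.0531] key z [8.060e-02 2.000e-04 9.967e-01] yaw -2.1248
```

>>> arm_command(
  motion=[
    {"x": 0.0002, "y": 0, "z": 0.0003, "roll": 0.06, "fingers": 0},
  ],
)

```text
clock: 13.12
eef_pos: [0.5843, 0.0165, 0.1199]
tool_rot: [-0.612, -0.34, 0.644, -0.309]
ft_force: [-1.9, -1.1, -0.8]
grip_width: 0.0133
```

Run:
```python
from h import *
feelk(8)
```

```text
Tknob 0.065 +- 0.0109 [-1.2  -0.94 -0.86 -0.18  0.21  0.09]
t 13.52 p [0.5843 0.0165 0.1199] yawY -0.6162 xaxis [-0.0597  0.0175 -0.9981] F [-0.97 -0.67 -0.24] T [-0.126  0.186  0.072] g 0.0135 j [0.019 0.519 0.12  1.23  0.019 2.204]
tip [0.579  0.0171 0.0531] key z [ 0.0811 -0.0013  0.9967] yaw -2.1841
```

>>> arm_command(
  motion=[
    {"x": 0.0001, "y": 0, "z": 0.0002, "roll": 0.05, "fingers": 0},
  ],
)

```text
clock: 13.6
eef_pos: [0.5843, 0.0164, 0.1198]
tool_rot: [-0.619, -0.324, 0.652, -0.294]
ft_force: [-1.0, -0.5, -0.8]
grip_width: 0.0132
```

Run:
```python
from h import *
feelk(10)
```

```text
Tknob 0.0411 +- 0.0085 [-0.64 -0.47 -0.77 -0.1   0.13  0.05]
t 14.1 p [0.5843 0.0164 0.1198] yawY -0.6659 xaxis [-0.0594  0.0177 -0.9981] F [0.04 0.   0.31] T [-0.007  0.067  0.034] g 0.0138 j [0.018 0.519 0.119 1.23  0.019 2.254]
tip [0.579  0.0171 0.053 ] key z [ 0.0817 -0.0026  0.9967] yaw -2.2337
```

>>> arm_command(
  motion=[
    {"x": 0.0001, "y": 0, "z": 0, "roll": 0.06, "fingers": 0},
  ],
)

```text
clock: 14.18
eef_pos: [0.5843, 0.0164, 0.1197]
tool_rot: [-0.628, -0.304, 0.661, -0.275]
ft_force: [-1.2, 0.4, 0.3]
grip_width: 0.013
```

Run:
```python
from h import *
feelk(10)
```

```text
Tknob 0.0954 +- 0.0102 [-0.55 -0.46 -0.54 -0.11  0.11  0.11]
t 14.68 p [0.5843 0.0164 0.1197] yawY -0.7256 xaxis [-0.0594  0.0176 -0.9981] F [-0.34 -0.14 -0.18] T [-0.036  0.105  0.131] g 0.0131 j [0.018 0.519 0.119 1.23  0.019 2.313]
tip [0.579  0.0171 0.0529] key z [ 0.0825 -0.0039  0.9966] yaw -2.2933
```

>>> arm_command(
  motion=[
    {"x": 0, "y": 0, "z": 0, "roll": 0.035, "fingers": 0},
  ],
)

```text
clock: 14.77
eef_pos: [0.5843, 0.0163, 0.1197]
tool_rot: [-0.633, -0.293, 0.666, -0.265]
ft_force: [-1.1, -0.3, -0.5]
grip_width: 0.0134
```

Run:
```python
from h import *
feelk(16)
```

```text
Tknob 0.109 +- 0.0075 [-0.72 -0.38 -0.57 -0.11  0.11  0.12]
t 15.57 p [0.5843 0.0164 0.1197] yawY -0.7606 xaxis [-0.0593  0.0176 -0.9981] F [-0.22 -1.03 -0.06] T [-0.102  0.072  0.111] g 0.0132 j [0.018 0.519 0.119 1.23  0.019 2.348]
tip [0.579  0.0172 0.053 ] key z [ 0.0829 -0.0047  0.9965] yaw -2.3283
```

>>> arm_command(
  motion=[
    {"x": -0.0002, "y": 0, "z": 0, "roll": -0.1, "fingers": 0},
    {"x": -0.001, "y": 0, "z": 0, "roll": -0.09, "fingers": 0},
    {"x": -0.003, "y": 0, "z": 0, "roll": 0, "fingers": 0},
    {"x": -0.006, "y": 0, "z": 0, "roll": 0, "fingers": 0},
  ],
)

```text
clock: 15.9
eef_pos: [0.5844, 0.0166, 0.1288]
tool_rot: [-0.603, -0.357, 0.635, -0.324]
ft_force: [-0.2, 1.0, -1.4]
grip_width: 0.0131
```

Run:
```python
from h import *
tipto([.579,.017,.13],-1.093)
```

```text
t 15.9 p [0.5844 0.0166 0.1288] yawY -0.5653 xaxis [-0.0614  0.0186 -0.9979] F [-0.16  1.02 -1.37] T [-0.007 -0.049 -0.064] g 0.0131 j [0.018 0.514 0.136 1.253 0.02  2.153]
tip [0.579  0.0172 0.062 ] key z [ 0.082  -0.0013  0.9966] yaw -2.1332
tool delta for tip [-0.0679 -0.0042  0.0013]
roll -1.0402
```

>>> arm_command(
  motion=[
    {"x": -0.01, "y": -0.0005, "z": 0, "roll": 0, "fingers": 0},
    {"x": -0.014, "y": -0.001, "z": 0, "roll": 0, "fingers": 0},
    {"x": -0.014, "y": -0.001, "z": 0, "roll": 0, "fingers": 0},
    {"x": -0.014, "y": -0.001, "z": 0, "roll": 0, "fingers": 0},
    {"x": -0.01, "y": 0, "z": 0, "roll": 0, "fingers": 0},
  ],
)

```text
clock: 16.32
eef_pos: [0.5849, 0.0176, 0.1953]
tool_rot: [-0.605, -0.354, 0.637, -0.321]
ft_force: [0.5, -0.0, -1.4]
grip_width: 0.0135
```

Run:
```python
from h import *
tipto([.4965,-.2895,.125],-1.093); c=shot('top','t3.png'); shot('wrist','w5.png')
tipto([.4965,-.2895,.125],-1.093);
```

```text
t 16.32 p [0.5849 0.0176 0.1953] yawY -0.5745 xaxis [-0.0628  0.0193 -0.9978] F [ 0.51 -0.04 -1.39] T [-0.021 -0.119 -0.005] g 0.0135 j [0.019 0.478 0.254 1.409 0.021 2.164]
tip [0.5795 0.0183 0.1285] key z [ 0.0836 -0.0022  0.9965] yaw -2.1423
tool delta for tip [0.0028 0.0976 0.3035]
roll -1.0493
t 16.42 p [0.5862 0.0176 0.1963] yawY -0.574 xaxis [-0.0589  0.0193 -0.9981] F [-0.65 -0.43 -1.26] T [-0.088 -0.072 -0.041] g 0.0134 j [0.019 0.477 0.255 1.407 0.02  2.163]
tip [0.581  0.0182 0.1295] key z [ 0.0797 -0.0022  0.9968] yaw -2.1421
tool delta for tip [0.0035 0.0962 0.3043]
roll -1.0491
```

View pics/w5.png

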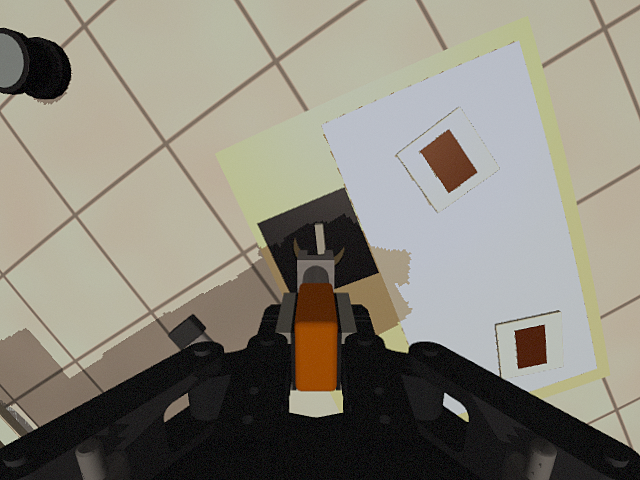

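View pics/t3.png

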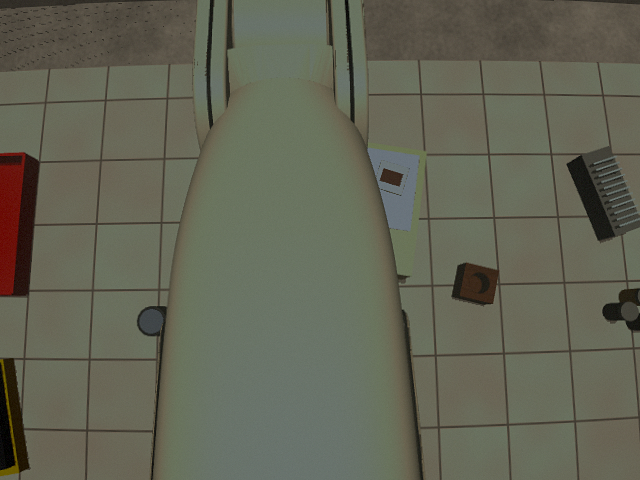

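Run:
```python
import cv2
w=cv2.imread('pics/w5.png'); cv2.imwrite('pics/z9.png',cv2.resize(w[210:270,290:350],None,fx=9,fy=9,interpolation=cv2.INTER_CUBIC))
```

```text
(no output)
```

View pics/z9.png

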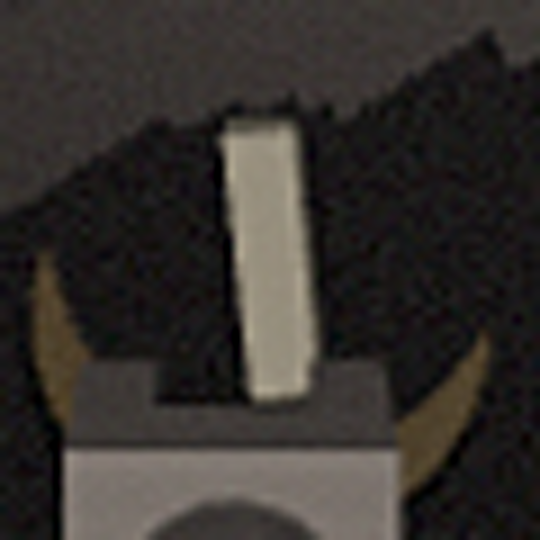

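Run:
```python
from h import *
c=load('w5.png'); A=lambda p:((p[0]+.5)/9-.5+290,(p[1]+.5)/9-.5+210)
q=[onz(c,*A(p),.0605) for p in [(220,125),(246,402),(312,400),(298,122)]]
d=np.array(q[1])+q[2]-q[0]-q[3]; print(np.arctan2(d[1],d[0]),np.array(q).mean(0),np.linalg.norm(d)/2)
```

```text
-2.072840211318571 [0.58080815 0.01744177 0.0605    ] 0.025158638614704992
```

Run:
```python
from h import *
o,R=st(); h,W,tip=key(o); print(tip)
yaw=np.arctan2(R[1,1],R[0,1])
f=np.array([.5,.9,1,1,1,1,1,1,1,1,.8,.4]); f/=f.sum()
D=np.array([.4965-.581,-.2895-.0182])*.96
for k in range(12):
    d=D*f[k]; y=np.array([np.cos(yaw),np.sin(yaw)]); z=np.array([y[1],-y[0]])
    print(k,round(d@y,4),round(d@z,4)); yaw+=.12
```

```text
t 16.42 p [0.5862 0.0176 0.1963] yawY -0.574 xaxis [-0.0589  0.0193 -0.9981] F [-0.65 -0.43 -1.26] T [-0.088 -0.072 -0.041] g 0.0134 j [0.019 0.477 0.255 1.407 0.02  2.163]
[0.58103426 0.01822607 0.12947644]
0 0.0044 0.0138
1 0.0048 0.0256
2 0.0019 0.0288
3 -0.0016 0.0289
4 -0.005 0.0285
5 -0.0084 0.0277
6 -0.0116 0.0265
7 -0.0147 0.0249
8 -0.0176 0.0229
9 -0.0202 0.0207
10 -0.018 0.0145
11 -0.0098 0.0061
```

>>> arm_command(
  motion=[
    {"x": -0.0005, "y": 0.0044, "z": 0.0138, "roll": -0.12, "fingers": 0},
    {"x": -0.0005, "y": 0.0048, "z": 0.0256, "roll": -0.12, "fingers": 0},
    {"x": -0.0005, "y": 0.0019, "z": 0.0288, "roll": -0.12, "fingers": 0},
    {"x": -0.0005, "y": -0.0016, "z": 0.0289, "roll": -0.12, "fingers": 0},
    {"x": -0.0005, "y": -0.005, "z": 0.0285, "roll": -0.12, "fingers": 0},
    {"x": -0.0005, "y": -0.0084, "z": 0.0277, "roll": -0.12, "fingers": 0},
    {"x": -0.0005, "y": -0.0116, "z": 0.0265, "roll": -0.12, "fingers": 0},
    {"x": -0.0005, "y": -0.0147, "z": 0.0249, "roll": -0.12, "fingers": 0},
    {"x": -0.0005, "y": -0.0176, "z": 0.0229, "roll": -0.12, "fingers": 0},
    {"x": -0.0005, "y": -0.0202, "z": 0.0207, "roll": -0.12, "fingers": 0},
  ],
)

```text
clock: 17.25
eef_pos: [0.5174, -0.2486, 0.1971]
tool_rot: [0.304, 0.66, -0.308, 0.615]
ft_force: [0.6, 0.4, -1.4]
grip_width: 0.0135
```

Run:
```python
from h import *
tipto([.4965,-.2895,.1],-.27)
```

```text
t 17.25 p [ 0.5174 -0.2486  0.1971] yawY 0.6761 xaxis [-0.0595  0.0231 -0.998 ] F [ 0.56  0.41 -1.36] T [-0.021 -0.077 -0.004] g 0.0135 j [-0.445  0.456  0.223  1.402 -0.005  0.45 ]
tip [ 0.5136 -0.2484  0.1302] key z [0.05   0.0021 0.9987] yaw -0.8954
tool delta for tip [ 0.0302 -0.0381  0.023 ]
roll -0.6254
```

>>> arm_command(
  motion=[
    {"x": 0.003, "y": -0.0196, "z": 0.0107, "roll": -0.12, "fingers": 0},
    {"x": 0.006, "y": -0.0145, "z": 0.0058, "roll": -0.12, "fingers": 0},
    {"x": 0.008, "y": -0.0043, "z": 0.0012, "roll": -0.12, "fingers": 0},
    {"x": 0.005, "y": 0, "z": 0, "roll": -0.1, "fingers": 0},
  ],
)

```text
clock: 17.58
eef_pos: [0.4967, -0.2964, 0.174]
tool_rot: [0.152, 0.713, -0.146, 0.669]
ft_force: [0.1, 0.7, -2.1]
grip_width: 0.0136
```

Run:
```python
from h import *
tipto([.4965,-.2895,.06],-.27); shot('side','s6.png');tipto([.4965,-.2895,.06],-.27);
```

```text
t 17.58 p [ 0.4967 -0.2964  0.174 ] yawY 1.1457 xaxis [-0.0587  0.021  -0.9981] F [ 0.12  0.69 -2.13] T [ 0.001 -0.096 -0.064] g 0.0136 j [-0.532  0.474  0.191  1.349 -0.012 -0.106]
tip [ 0.4935 -0.2961  0.107 ] key z [ 0.0387 -0.0029  0.9992] yaw -0.425
tool delta for tip [0.0469 0.0075 0.0029]
roll -0.155
t 17.63 p [ 0.4962 -0.2959  0.1729] yawY 1.1486 xaxis [-0.0604  0.0217 -0.9979] F [-1.05 -0.25 -1.78] T [-0.031 -0.039  0.023] g 0.0132 j [-0.532  0.475  0.189  1.349 -0.012 -0.109]
tip [ 0.4929 -0.2956  0.106 ] key z [ 0.0405 -0.0037  0.9992] yaw -0.4222
tool delta for tip [0.0458 0.0072 0.0037]
roll -0.1522
```

View pics/s6.png

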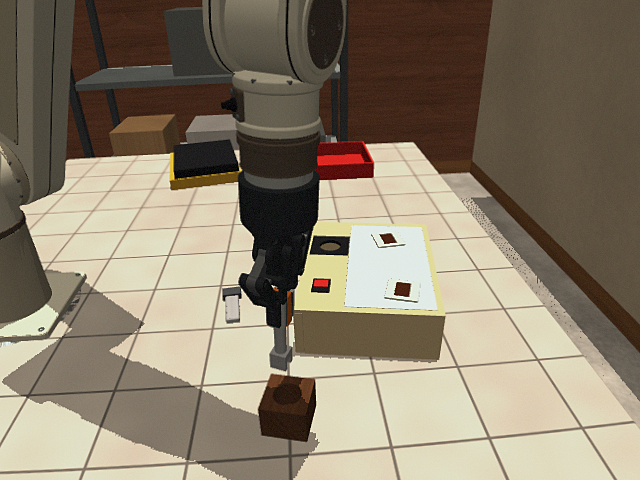

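>>> arm_command(
  motion=[
    {"x": 0.008, "y": 0.004, "z": 0.002, "roll": 0, "fingers": 0},
    {"x": 0.012, "y": 0.003, "z": 0.0015, "roll": 0, "fingers": 0},
    {"x": 0.01, "y": 0, "z": 0, "roll": 0, "fingers": 0},
  ],
)

```text
clock: 17.88
eef_pos: [0.5018, -0.2905, 0.1426]
tool_rot: [0.154, 0.712, -0.149, 0.669]
ft_force: [0.5, -1.5, -1.0]
grip_width: 0.0136
```

Run:
```python
from h import *
tipto([.4967,-.2896,.011],-.27); shot('side','s7.png');tipto([.4967,-.2896,.011],-.27);
im=cv2.imread('pics/s7.png'); cv2.imwrite('pics/z10.png',cv2.resize(im[310:450,230:345],None,fx=4.2,fy=4.2,interpolation=cv2.INTER_CUBIC))
```

```text
t 17.88 p [ 0.5018 -0.2905  0.1426] yawY 1.139 xaxis [-0.0569  0.0208 -0.9982] F [ 0.54 -1.47 -1.01] T [-0.047 -0.097 -0.002] g 0.0136 j [-0.519  0.494  0.14   1.277 -0.01  -0.087]
tip [ 0.4988 -0.2903  0.0756] key z [ 0.0371 -0.0026  0.9993] yaw -0.4318
tool delta for tip [0.0647 0.0001 0.0017]
roll -0.1618
t 17.93 p [ 0.5004 -0.2898  0.1402] yawY 1.1396 xaxis [-0.0606  0.0226 -0.9979] F [-1.22  0.56 -3.3 ] T [0.027 0.003 0.007] g 0.0132 j [-0.52   0.496  0.137  1.275 -0.01  -0.088]
tip [ 0.4971 -0.2895  0.0733] key z [ 0.0408 -0.0045  0.9992] yaw -0.4312
tool delta for tip [ 0.0622 -0.      0.0037]
roll -0.1612
```

View pics/z10.png

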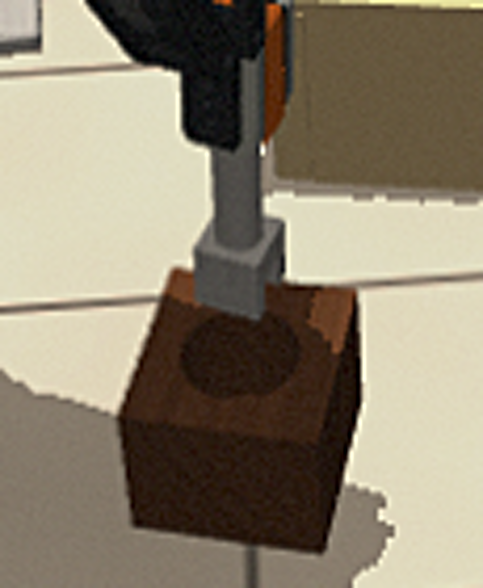

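>>> arm_command(
  motion=[
    {"x": 0.008, "y": 0, "z": 0.0005, "roll": 0, "fingers": 0},
    {"x": 0.01, "y": 0, "z": 0.0006, "roll": 0, "fingers": 0},
    {"x": 0.01, "y": 0, "z": 0.0006, "roll": 0, "fingers": 0},
  ],
)

```text
clock: 18.18
eef_pos: [0.5016, -0.2891, 0.1112]
tool_rot: [0.155, 0.712, -0.149, 0.668]
ft_force: [-0.1, 1.0, -1.2]
grip_width: 0.0132
```

Run:
```python
from h import *
tipto([.4967,-.2896,.011],-.27)
```

```text
t 18.18 p [ 0.5016 -0.2891  0.1112] yawY 1.1385 xaxis [-0.0586  0.0214 -0.9981] F [-0.1   0.97 -1.23] T [-0.028 -0.033 -0.049] g 0.0132 j [-0.517  0.517  0.092  1.207 -0.01  -0.085]
tip [ 0.4984 -0.2888  0.0443] key z [ 0.0388 -0.0032  0.9992] yaw -0.4323
tool delta for tip [ 0.0333 -0.0013  0.0008]
roll -0.1623
```

>>> arm_command(
  motion=[
    {"x": 0.008, "y": -0.0005, "z": 0, "roll": 0, "fingers": 0},
    {"x": 0.008, "y": -0.0005, "z": 0.0003, "roll": 0, "fingers": 0},
    {"x": 0.006, "y": 0, "z": 0.0003, "roll": 0, "fingers": 0},
  ],
)

```text
clock: 18.43
eef_pos: [0.4997, -0.289, 0.0855]
tool_rot: [0.155, 0.713, -0.149, 0.668]
ft_force: [-0.6, 0.2, -1.2]
grip_width: 0.0134
```

Run:
```python
from h import *
tipto([.4967,-.2896,.011],-.27)
```

```text
t 18.43 p [ 0.4997 -0.289   0.0855] yawY 1.1382 xaxis [-0.0605  0.0224 -0.9979] F [-0.6   0.23 -1.21] T [-0.03 -0.09  0.03] g 0.0134 j [-0.519  0.538  0.055  1.151 -0.011 -0.086]
tip [ 0.4965 -0.2886  0.0186] key z [ 0.0407 -0.0042  0.9992] yaw -0.4325
tool delta for tip [ 0.0076 -0.0007  0.0011]
roll -0.1625
```

>>> arm_command(
  motion=[
    {"x": 0.003, "y": 0, "z": 0.0003, "roll": 0, "fingers": 0},
    {"x": 0.002, "y": 0, "z": 0.0003, "roll": 0, "fingers": 0},
  ],
)

```text
clock: 18.6
eef_pos: [0.4991, -0.2888, 0.0784]
tool_rot: [0.155, 0.714, -0.148, 0.667]
ft_force: [1.1, 0.4, -0.5]
grip_width: 0.0134
```

>>> arm_command(
  motion=[
    {"x": 0.0015, "y": 0, "z": 0, "roll": 0, "fingers": 0},
  ],
)

```text
clock: 18.68
eef_pos: [0.499, -0.2888, 0.0766]
tool_rot: [0.155, 0.714, -0.148, 0.667]
ft_force: [0.3, -0.3, -1.5]
grip_width: 0.0136
```

>>> arm_command(
  motion=[
    {"x": 0.001, "y": 0, "z": 0, "roll": 0, "fingers": 0},
  ],
)

```text
clock: 18.77
eef_pos: [0.4991, -0.2889, 0.076]
tool_rot: [0.155, 0.714, -0.149, 0.667]
ft_force: [-0.8, 0.6, 6.4]
grip_width: 0.0132
```

>>> arm_command(
  motion=[
    {"x": -0.0003, "y": 0, "z": 0, "roll": 0, "fingers": 0.25},
    {"x": -0.0005, "y": 0, "z": 0, "roll": 0, "fingers": 0.4},
    {"x": -0.0005, "y": 0, "z": 0, "roll": 0, "fingers": 0.6},
    {"x": -0.0005, "y": 0, "z": 0, "roll": 0, "fingers": 0.8},
    {"x": -0.0005, "y": 0, "z": 0, "roll": 0, "fingers": 0.8},
  ],
)

```text
clock: 19.18
eef_pos: [0.501, -0.2901, 0.0809]
tool_rot: [0.155, 0.712, -0.149, 0.669]
ft_force: [-0.4, 0.5, 0.3]
grip_width: 0.0677
```

Run:
```python
from h import *
st(); shot('wrist','w6.png'); shot('side','s8.png'); st()
```

```text
t 19.18 p [ 0.501  -0.2901  0.0809] yawY 1.1373 xaxis [-0.0577  0.0208 -0.9981] F [-0.43  0.55  0.31] T [-0.041 -0.014  0.012] g 0.0677 j [-0.519  0.543  0.05   1.139 -0.011 -0.085]
t 19.28 p [ 0.501  -0.2901  0.0809] yawY 1.1373 xaxis [-0.0576  0.0208 -0.9981] F [ 0.31 -0.12  0.53] T [ 0.025 -0.043 -0.027] g 0.0684 j [-0.519  0.543  0.05   1.139 -0.011 -0.085]
```

View pics/w6.png

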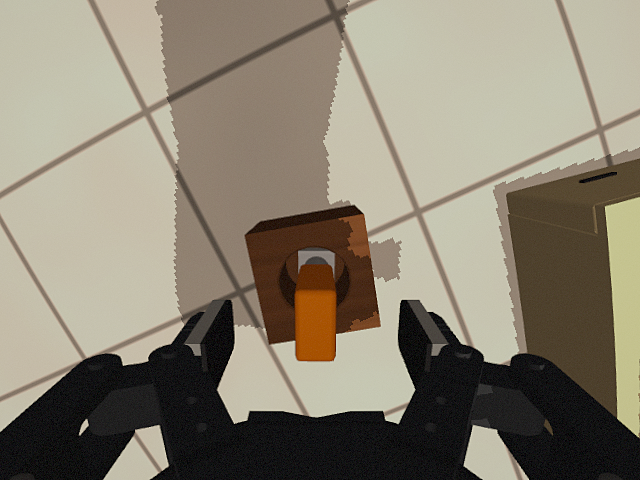

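View pics/s8.png

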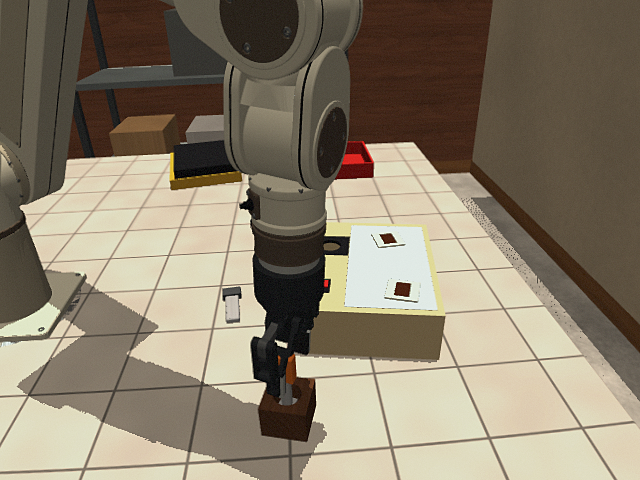

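>>> arm_command(
  motion=[
    {"x": -0.008, "y": 0, "z": -0.0005, "roll": 0, "fingers": 0.9},
    {"x": -0.02, "y": 0, "z": -0.001, "roll": 0, "fingers": 0.9},
    {"x": -0.025, "y": 0, "z": -0.001, "roll": 0, "fingers": 0.9},
    {"x": -0.03, "y": 0, "z": 0, "roll": 0, "fingers": 0.9},
    {"x": -0.03, "y": 0, "z": 0, "roll": 0, "fingers": 0.9},
    {"x": -0.01, "y": -0.015, "z": -0.01, "roll": 0, "fingers": 0.9},
    {"x": 0, "y": -0.03, "z": -0.03, "roll": 0, "fingers": 0.9},
    {"x": 0, "y": -0.03, "z": -0.03, "roll": 0, "fingers": 0.9},
    {"x": 0, "y": -0.03, "z": -0.03, "roll": 0, "fingers": 0.9},
    {"x": 0, "y": -0.02, "z": -0.03, "roll": 0, "fingers": 0.9},
    {"x": 0, "y": -0.01, "z": -0.02, "roll": 0, "fingers": 0.9},
    {"x": 0, "y": 0, "z": 0, "roll": 0, "fingers": 0.9},
  ],
)

```text
clock: 20.28
eef_pos: [0.3087, -0.353, 0.2255]
tool_rot: [0.151, 0.711, -0.149, 0.671]
ft_force: [0.9, 1.1, 0.5]
grip_width: 0.0769
```

Run:
```python
from h import *
st(); shot('top','t9.png'); shot('side','s9.png')
t=cv2.imread('pics/t9.png'); s=cv2.imread('pics/s9.png')
a=cv2.resize(t[205:265,270:340],None,fx=5.7,fy=5.7,interpolation=cv2.INTER_CUBIC)
b=cv2.resize(t[255:315,442:512],None,fx=5.7,fy=5.7,interpolation=cv2.INTER_CUBIC)
cv2.imwrite('pics/z11.png',np.hstack([a,b]))
t0=cv2.imread('pics/top0.png'); d=cv2.absdiff(t,t0).max(2)
for n,(u0,u1,v0,v1) in dict(loupe=(125,185,295,345),opener=(300,370,325,360),m1=(278,322,150,195),m2=(368,415,155,200)).items(): print(n,d[v0:v1,u0:u1].max(), (d[v0:v1,u0:u1]>40).sum())
```

```text
t 20.28 p [ 0.3087 -0.353   0.2255] yawY 1.1441 xaxis [-0.0552  0.015  -0.9984] F [0.88 1.13 0.48] T [ 0.078 -0.038 -0.   ] g 0.0769 j [-0.832  0.221 -0.038  1.361 -0.031 -0.405]
loupe 12 0
opener 12 0
m1 9 0
m2 10 0
```

View pics/t9.png

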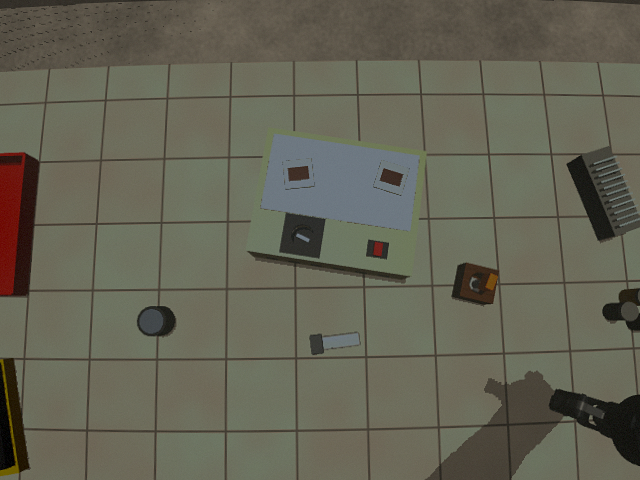

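View pics/s9.png

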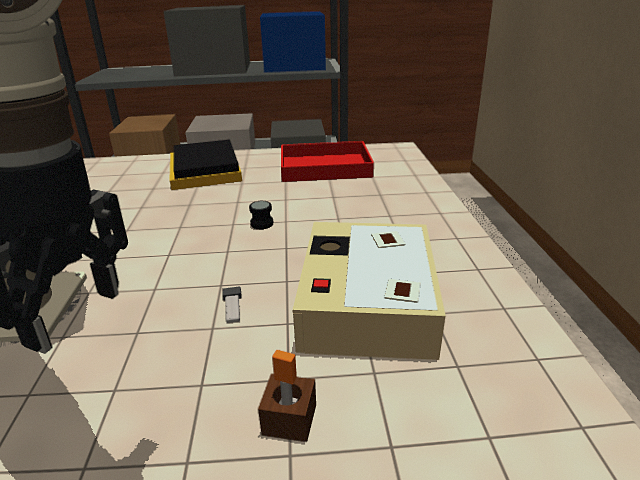

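View pics/z11.png

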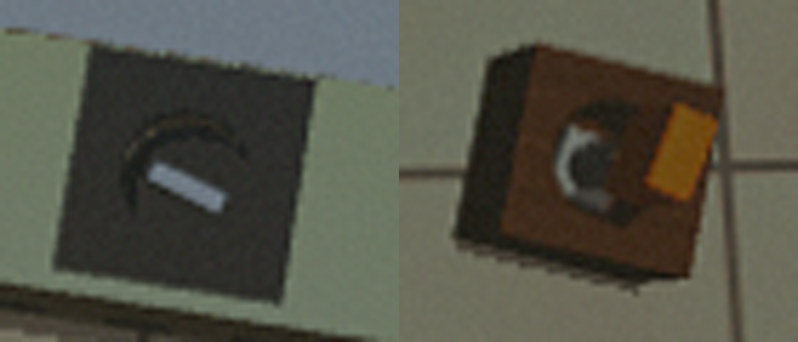

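Run:
```python
from h import *
A=lambda p:((p[0]+.5)/5.7-.5+270,(p[1]+.5)/5.7-.5+205)
for fn in('top0.png','t9.png'):
    c=load(fn); im=cv2.imread('pics/'+fn)[205:265,270:340]; g=im.min(2); m=(g[18:46,18:48]>100).astype(np.uint8)
    w=cv2.resize(g,None,fx=8,fy=8,interpolation=cv2.INTER_CUBIC)[150:360,160:370]
    ys,xs=np.where(w>105); 
    P=np.array([onz(c,270+(160+x+.5)/8-.5,205+(150+y+.5)/8-.5,.0605)[:2] for x,y in zip(xs[::5],ys[::5])])
    e,v=np.linalg.eigh(np.cov(P.T)); a=np.arctan2(v[1,1],v[0,1]); print(fn,len(P),a,a-np.pi,P.mean(0),np.sqrt(e*12))
```

```text
top0.png 362 2.0577794905432243 -1.0838131630465688 [0.57976301 0.01572915] [0.00401779 0.02249236]
t9.png 378 1.0912550427880237 -2.0503376108017695 [0.579551   0.01653914] [0.00409263 0.02215204]
```

Run:
```python
from workcell import job_done
print(job_done())
```

```text
the job is handed in; nothing more can be done
None
```

I turned the knob clockwise to its stop with the key. The key is standing free in its stand again and I handed the job in at about 20 s of the 72 s allowed. `job_done` gives no verdict.

**How it went**
- I gripped the key across its 14 mm and lowered it through the guard with the fork lined up to the bar. It touched the disc at about 2 N.
- I turned the key clockwise until the estimated knob torque rose from about 0.05 to 0.11 N m. Then I backed off to take the load off before lifting out.
- The highest vertical force I read was about 8 N, when setting the key down on the stand floor. Forces while turning stayed under about 6 N. I only took readings between moves.

**Last checks**
- **Knob:** the bar turned about 0.97 rad in the top pictures and about 0.98 rad in the wrist picture. The most it could travel to the stop is 1.0 rad. It now rests about 0.06 rad short of where I estimate the fork held it, which is what a sprung stop would do.
- **Key:** both cameras show it upright in the hole with the gripper well clear.
- **Bystanders:** before and after top pictures show no change at either slide, the loupe or the opener.

**What is less certain**
- The torque readings were noisy, by about 0.01 N m even after averaging, and lateral force leaked into them, which I corrected for. The stop therefore rests on the torque rise together with the bar angle.
- The tool drifted to a tilt of about 0.06 rad and could not be straightened with the allowed moves. I worked out the fork tip position with that tilt included.

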